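# Clear and recharge the pellet dryer

## Task

Recharge the pellet dryer: first sweep the wiper along the whole bed from the button end to the gutter with steady light pressure, so that every red spent pellet drops into the gutter, and stand the wiper back on its blue mat. Then hold the shaker low over the bed, spout down, and shake all its white pellets out evenly, so that they all lie on the bed, none on top of another, with at least one in each of the four fields; set the empty shaker back level on its green mat, and finally press the start button fully. Leave the other things on the bench alone.

Things in the scene. Friction and masses are not known exactly. Their poses are not given: they have to be found in the camera images.
- dryer: White-walled tray, fixed. Origin: on the bench under it, z up. Steel bed: x +-72, y -110 to +102 mm, 30 mm above the bench; walls 16 mm above the bed on both x sides and at the +y end. Blue lines at y +49, -4 and -57 part it into 4 fields. Beyond its open -y edge: yellow gutter, y -152 to -110, floor 6 mm above the bench, walls 46 mm. Button end: y +110 to +175, 40 mm high.
- start (a joint): Travel of the start button, 0 to 0.006 m when fully down (5 N, springs back).
- start_top (a point): Top centre of the green round start button (28 mm across) on the dryer's control end; pressed straight down.
- wiper: Black rubber foot 104 mm (x) by 46 mm (y), 10 mm thick, under an aluminium bar; blue grip block 50 mm (x) by 18 mm (y), 36 to 80 mm above the underside. Stands by itself, symmetrical. Origin: centre of the underside of the unloaded foot. The foot is sprung: pressed on a surface it gives up to 12 mm (2.3 to 7.7 N); press it in by about half.
- wiper_mat: Blue mat, 70 by 140 mm (y), 4 mm thick, fixed: the wiper's place. Origin: centre of its underside on the bench.
- shaker: Flat dark steel hopper, clear roof; x -75 to +59, 57 wide, 23 mm high; inside two lanes 24 mm wide, 17 mm high, open at the -x end (spout). Orange fin on the roof to grip: x -20 to +30, 16 mm thick in y, 23 to 68 mm above the underside. Origin: on the underside. Tipped spout down 15 to 25 degrees and shaken briskly sideways, it lets pellets out a few at a time; steeper, all slide out at once.
- spout (a point): Tip of the shaker's spout, middle of its floor edge; axes as the shaker's (the spout looks to -x).
- shaker_mat: Green mat, 170 by 110 mm (y), 4 mm thick, fixed: the shaker's place. Origin: centre of its underside on the bench.
- reagent: Bystander: amber bottle with blue cap, 70 mm across, 150 mm high; origin under its centre.
- beaker: Bystander: glass beaker, 64 mm across, 70 mm high; origin under its centre.
- jar: Bystander: white jar with yellow cap, 56 mm across, 60 mm high; origin under its centre.
- pellet1: White hexagonal ceramic pellet, 18 mm across flats, 12 mm thick; origin at its centre, z along its thickness, corners along its x. Starts inside the shaker; some may be absent.
- pellet2: White hexagonal ceramic pellet, 18 mm across flats, 12 mm thick; origin at its centre, z along its thickness, corners along its x. Starts inside the shaker; some may be absent.
- pellet3: White hexagonal ceramic pellet, 18 mm across flats, 12 mm thick; origin at its centre, z along its thickness, corners along its x. Starts inside the shaker; some may be absent.
- pellet4: White hexagonal ceramic pellet, 18 mm across flats, 12 mm thick; origin at its centre, z along its thickness, corners along its x. Starts inside the shaker; some may be absent.
- pellet5: White hexagonal ceramic pellet, 18 mm across flats, 12 mm thick; origin at its centre, z along its thickness, corners along its x. Starts inside the shaker; some may be absent.
- pellet6: White hexagonal ceramic pellet, 18 mm across flats, 12 mm thick; origin at its centre, z along its thickness, corners along its x. Starts inside the shaker; some may be absent.
- pellet7: White hexagonal ceramic pellet, 18 mm across flats, 12 mm thick; origin at its centre, z along its thickness, corners along its x. Starts inside the shaker; some may be absent.
- pellet8: White hexagonal ceramic pellet, 18 mm across flats, 12 mm thick; origin at its centre, z along its thickness, corners along its x. Starts inside the shaker; some may be absent.
- pellet9: White hexagonal ceramic pellet, 18 mm across flats, 12 mm thick; origin at its centre, z along its thickness, corners along its x. Starts inside the shaker; some may be absent.
- spent1: Spent pellet: terracotta-red, otherwise same shape as the white ones (18 mm across flats, 12 mm thick); origin at its centre, z along its thickness, corners along its x. Starts on the dryer bed; some may be absent.
- spent2: Spent pellet: terracotta-red, otherwise same shape as the white ones (18 mm across flats, 12 mm thick); origin at its centre, z along its thickness, corners along its x. Starts on the dryer bed; some may be absent.
- spent3: Spent pellet: terracotta-red, otherwise same shape as the white ones (18 mm across flats, 12 mm thick); origin at its centre, z along its thickness, corners along its x. Starts on the dryer bed; some may be absent.

How it is judged:
By the outcome, as a careful person would: the job done as asked, in the order asked, and still so for the second after the job is handed in, with the robot touching nothing.
Of pellet1, pellet2, pellet3, pellet4, pellet5, pellet6, pellet7, pellet8, pellet9 only 7 to 9 are there at a start; the rules pass over those that are not, and their reading is None.
Of spent1, spent2, spent3 only 1 to 3 are there at a start; the rules pass over those that are not, and their reading is None.
At some moment in a run one of wiper, shaker may be knocked a few centimetres aside while the robot is not near it.
It also fails if it takes over 210 s, if anything falls off the work surface, if the arm or the gripper's body presses on something with over 40 N, if the wrist force passes 120 N, or if a joint passes its speed limit or range.

## Robot

A 6-joint arm with a two-finger parallel gripper is mounted at the origin on the work surface. World frame = base frame: x ahead of the robot, y to its left, z up, the work surface at z = 0. Lengths are in m, angles in rad, forces in N, time in s.
With the tool pointing down it reaches from about 0.275 to 0.75 m from the base axis. Payload 10.2 kg.
Tool frame: the origin (TCP) lies where the fingers leave the gripper's body, on its centre line; the fingertips stand 73 mm ahead of it and the grasp point (between the pads) lies arm.hold_point_z ahead of it (arm.hold_point_z is the distance from the TCP to the grasp point, in m); z points along the fingers, y is the line along which they close (so a half turn about z gives the same grasp; the last joint's range is limited). The gripper opens to 85 mm and grips with 20 to 120 N. Pads are 22 mm wide; open, the fingers measure 114 mm over their backs; the gripper's body (76 mm by 85 mm) begins 54 mm behind the grasp point. The pads swing forward as they close: fully open they stand 13 mm farther back than shut.
Start: joints at [-1.345, 0.313, 1.498, -0, 1.331, -0.223], TCP at [0.228, -0.473, 0.304] pointing down, gripper open.
Joint ranges: [-2.94, 2.94], [-0.97, 2.17], [0.19, 2.56], [-1.23, 4.37], [0.02, 3.11], [-2.88, 2.88]. Speed limits (rad/s): [2.39, 2.39, 3.01, 3.14, 3.14, 3.14].

## Interface

Orientations are given as a unit quaternion [w, x, y, z].
In Python, from cell import arm, grab_frame, close_job, spotter gives the robot as it stands. The module is installed in compiled form; this text tells all that it offers.
- The arm moves only by the tool arm_command, never from a script. Its argument "moves" is a list of rows, each a list of 7 numbers: the opening, from 0 (shut) to 1 (fully open), then the shift along the tool's x, y, z each as a share of 20 cm, from -1 to 1, then the turn, a rotation vector about the tool's x, y, z each as a share of pi/2 rad, from -1 to 1. In form: [[grip, tx, ty, tz, rx, ry, rz], ...]. A call has exactly 10 rows; each row shifts and turns the commanded pose from where the row before left it, along the tool's axes as they then stand; what a row does not reach is not made up. A row lasts 1/8 s, in which the tool goes at most 62.5 mm and 10.7 degrees, less where a joint would pass 70% of its speed; a pose out of reach is approached as far as the arm can. A call with a number of a shift or a turn outside -1 to 1 is refused whole. A call with a gripper value outside its range is refused whole. The fingers move at their own pace and stop on an object; "newtons" is the grip in N (left out, the last holds). Time passes only in rows, so rows that do not move let the fingers close, or fill a call up. It gives the time, the measured TCP pose, the force, the opening and the grip force at its end, in the units of the state.
- arm.get_obs(): the state, without advancing time (a new reading comes with each control period).
- grab_frame(name): name is "scene" or "top" or "wrist"; returns a dict with "pixels" (384x512x3 uint8, red, green, blue), "fx", "fy", "cx", "cy" (pixels), "rvec" (rotation vector, rad) and "tvec" (3), from world to camera coordinates, as OpenCV has them. Camera axes: x right, y down, z forward; pixel columns grow to the right and rows downward; lengths in m; the calibration is good to about 2 mm. A picture is of the moment at which its call begins. There is no depth.
- close_job(): hands the job in; it is judged then, once.
Trained networks look in the newest picture that a camera, given by its name, has taken for a name from the list of things; names that differ only in an ending like _2 or _b are one class to them, and where a whole thing is asked for, a point or a joint stands for the part that bears it (a point fixed in the world has none). Each returns a list of dicts, best first, with "score" (0 to 1); they miss things now and then, are a little off and sometimes report something else, mostly with a low value. They report only what shows in the picture. A call takes as long as a camera call.
- spotter.boxes_of(thing, camera): "xy" ([column, row] in pixels, amid what is visible of it).
- spotter.cut_out(thing, camera): "mask" (384x512 bool, what is visible of it) and "xy" ([column, row] in pixels, amid what is visible of it).
The state is a dict: "clock": time; "joint_positions": joint angles; "joint_vel": joint speeds; "joint_efforts": joint torques, N m; "tool_pos": TCP position; "eef_rot": TCP orientation; "ft_force": force on the tool from outside, world axes, zero at the start; "wrist_torque": the same for the moment, N m; "opening": opening from 0.0 (shut) to 1.0 (fully open); "grasp_force": force on a finger pad.
Only numpy, scipy, OpenCV 4.12 (cv2) and the standard library are available. Lean on these libraries where they do the work, as an engineer would, in place of code of your own. Each camera call takes 0.05 s, during which the arm holds its last target. There are 200 camera calls.

## Working session

There is one attempt and no reset: what is moved stays moved. The work goes in short steps, Python scripts to look and compute and a tool call to move; the robot and the scene stay as the last step left them, time stands still between calls to the robot, and variables do not carry over. Pictures are saved under pics/ and viewed, at most 14 in all, crops included, and the job is handed in when it is done.

Besides the shell and the picture viewer there is one more tool, called after ">>>" as name(argument=value, ...), one argument or row to a line, values as JSON. arm_command: Moves the arm, as the interface text tells. Its arguments: {"type":"object","properties":{"moves":{"type":"array"},"newtons":{"type":"number"}},"required":["moves"]}

```bash
mkdir -p pics; cat > h.py <<'E'
import numpy as np, cv2
from cell import arm, grab_frame, close_job, spotter
from scipy.spatial.transform import Rotation as R
def save(f,name,crop=None,s=1):
    p=f["pixels"][:,:,::-1]
    if crop: p=p[crop[1]:crop[3],crop[0]:crop[2]]
    cv2.imwrite("pics/"+name,cv2.resize(p,None,fx=s,fy=s,interpolation=cv2.INTER_CUBIC))
def ray(f,uv):
    Rm=cv2.Rodrigues(np.array(f["rvec"],float))[0]; t=np.array(f["tvec"],float).ravel()
    d=Rm.T@np.array([(uv[0]-f["cx"])/f["fx"],(uv[1]-f["cy"])/f["fy"],1.]); return -Rm.T@t,d/np.linalg.norm(d)
def atz(f,uv,z):
    c,d=ray(f,uv); return c+d*(z-c[2])/d[2]
def tri(obs):
    A=0;b=0;rs=[ray(f,uv) for f,uv in obs]
    for c,d in rs:
        P=np.eye(3)-np.outer(d,d);A=A+P;b=b+P@c
    x=np.linalg.solve(A,b); return x,[np.linalg.norm((np.eye(3)-np.outer(d,d))@(x-c)) for c,d in rs]
def proj(f,X):
    return cv2.projectPoints(np.array(X,float).reshape(-1,3),np.array(f["rvec"],float),np.array(f["tvec"],float),np.array([[f["fx"],0,f["cx"]],[0,f["fy"],f["cy"]],[0,0,1.]]),None)[0].reshape(-1,2)
E
python3 - <<'E'
from h import *
print(arm.hold_point_z, arm.get_obs())
fs={}
for c in ["scene","top","wrist"]:
    f=fs[c]=grab_frame(c); save(f,c+"0.png",s=1.5)
    C=ray(f,(256,192)); print(c,f["fx"],C[0].round(3),C[1].round(3))
    for t in ["dryer","start","wiper","wiper_mat","shaker","spout","shaker_mat","reagent","beaker","jar","spent1","pellet1"]:
        print(t,[(np.round(d["xy"]).tolist(),round(d["score"],2)) for d in spotter.boxes_of(t,c)][:9])
E
```

```text
0.0539 {'clock': 0.0, 'joint_positions': array([-1.34539916e+00,  3.13435284e-01,  1.49841274e+00,  3.69186360e-06,
        1.33099960e+00, -2.23362092e-01]), 'joint_vel': array([ 0.00066851,  0.00077407, -0.00044504,  0.00124927, -0.00014436,
        0.00076161]), 'joint_efforts': array([-3.53748155e-04, -4.12267935e+01, -2.59743601e+01, -2.02059623e-04,
        4.16290190e-03, -2.13642171e-07]), 'tool_pos': array([ 0.2277413 , -0.47285503,  0.30335171]), 'eef_rot': array([-6.27487194e-04,  9.74932234e-01,  2.22501113e-01,  1.15434611e-06]), 'ft_force': array([ 0.18676759,  0.32886236, -0.14208363]), 'wrist_torque': array([ 0.05984238, -0.03963465,  0.01799074]), 'grasp_force': 0.0, 'opening': 0.9961339919172186}
scene 491.01175640150416 [ 1.048 -0.85   0.865] [-0.395  0.676 -0.623]
dryer [([255.0, 204.0], 0.64)]
start [([290.0, 169.0], 0.63), ([257.0, 200.0], 0.6)]
wiper [([289.0, 140.0], 0.77), ([220.0, 161.0], 0.68)]
wiper_mat [([279.0, 156.0], 0.58)]
shaker [([141.0, 285.0], 0.79)]
spout [([142.0, 285.0], 0.72)]
shaker_mat []
reagent [([350.0, 188.0], 0.92)]
beaker [([219.0, 159.0], 0.7), ([144.0, 286.0], 0.52)]
jar [([296.0, 267.0], 0.8), ([221.0, 159.0], 0.58)]
spent1 [([257.0, 198.0], 0.61), ([298.0, 263.0], 0.19)]
pellet1 []
top 417.70765966557605 [ 0.37  -0.006  1.241] [ 0.143  0.009 -0.99 ]
dryer [([250.0, 193.0], 0.77), ([218.0, 256.0], 0.2)]
start []
wiper [([145.0, 227.0], 0.84)]
wiper_mat [([134.0, 226.0], 0.92)]
shaker [([382.0, 215.0], 0.97)]
spout [([379.0, 214.0], 0.89)]
shaker_mat [([369.0, 218.0], 0.97)]
reagent [([198.0, 128.0], 0.88)]
beaker [([218.0, 258.0], 0.89)]
jar [([295.0, 128.0], 0.89), ([367.0, 218.0], 0.45)]
spent1 []
pellet1 []
wrist 287.7314710910589 [ 0.301 -0.437  0.374] [-0.279 -0.156 -0.948]
dryer []
start []
wiper []
wiper_mat []
shaker []
spout []
shaker_mat []
reagent []
beaker []
jar []
spent1 []
pellet1 []
```

View pics/top0.png

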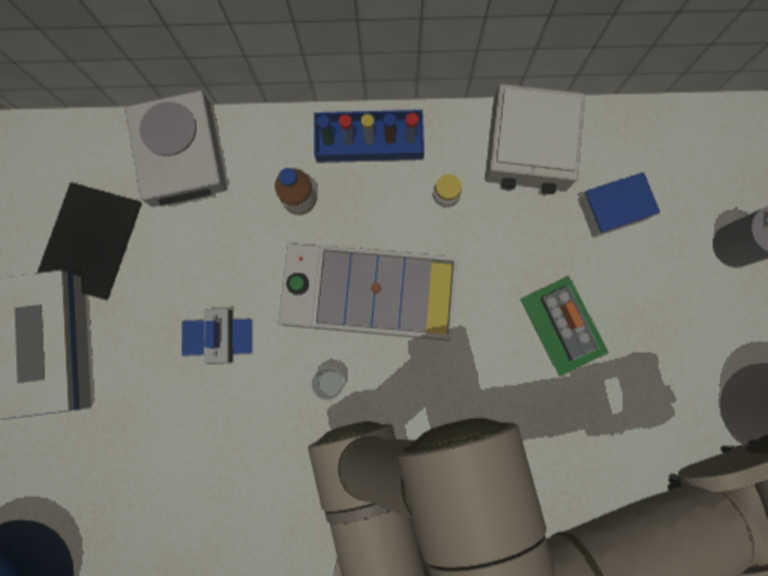

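View pics/scene0.png

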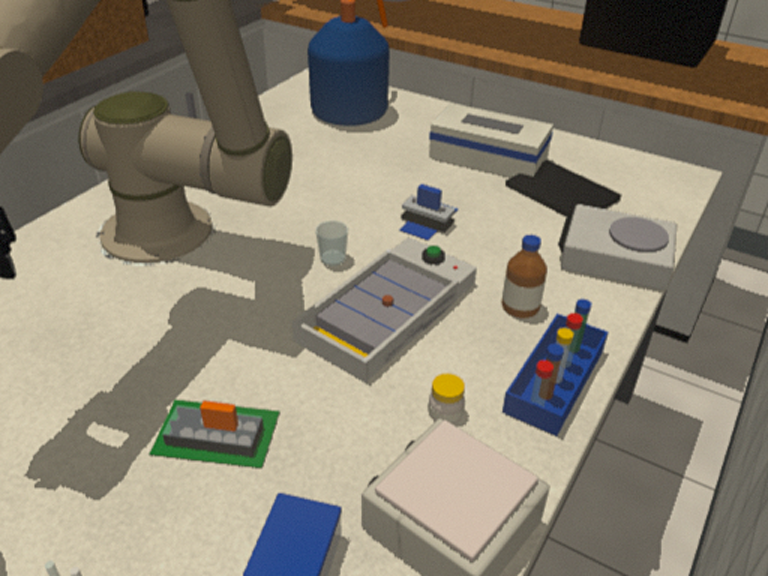

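The top view shows the dryer with its button at left (+y world) and the gutter at right, with one red pellet at about (251,191). The wiper on its blue mat is at (145,225), the shaker on its green mat at (378,216), and the beaker at (219,254), near the dryer. Next I'll measure poses from masks and colours.

```bash
python3 - <<'E'
from h import *
T=grab_frame("top"); S=grab_frame("scene")
def cc(f,t):
    c=f; m=spotter.cut_out(t,c); return m[0]["mask"] if m else None
def rect(m):
    c=max(cv2.findContours(m.astype(np.uint8),0,1)[0],key=cv2.contourArea); return c
for t,z in [("wiper",0.05),("wiper_mat",.004),("shaker",.025),("shaker_mat",.004),("dryer",.046),("start",.045)]:
    m=cc("top",t)
    if m is None: print(t,None);continue
    P=np.array([atz(T,p[0],z)[:2] for p in rect(m)],np.float32)*1000
    print(t,cv2.minAreaRect(P))
def col(f,name,lo,hi,z,roi):
    hsv=cv2.cvtColor(f["pixels"],cv2.COLOR_RGB2HSV); m=cv2.inRange(hsv,lo,hi)
    k=np.zeros_like(m);k[roi[1]:roi[3],roi[0]:roi[2]]=1;m=m*k
    n,l,s,c=cv2.connectedComponentsWithStats(m)
    out=[]
    for i in range(1,n):
        if s[i,4]>=8:
            ys,xs=np.where(l==i); P=np.array([atz(f,(x,y),z)[:2] for x,y in zip(xs,ys)],np.float32)*1000
            print(name,s[i,4],c[i].round(1),cv2.minAreaRect(P)); out.append(c[i])
    return out
D=(180,155,310,230)
col(T,"blueline",(100,80,40),(130,255,255),.03,D)
col(T,"yellow",(18,120,60),(35,255,255),.006,D)
a=col(T,"green",(45,80,20),(90,255,255),.045,D)
col(T,"red",(0,120,60),(12,255,255),.036,D)
b=col(S,"greenS",(45,80,20),(90,255,255),.045,(270,150,310,180))
if a and b: print(tri([(T,a[0]),(S,b[0])]))
a=col(T,"fin",(5,150,100),(18,255,255),.068,(330,170,420,250)); b=col(S,"finS",(5,150,100),(18,255,255),.068,(100,250,200,320))
if a and b: print(tri([(T,a[0]),(S,b[0])]))
col(T,"mat",(45,80,20),(90,255,255),.004,(330,170,420,250))
a=col(T,"grip",(100,80,20),(130,255,255),.08,(110,190,180,250)); b=col(S,"gripS",(100,80,20),(130,255,255),.08,(260,110,310,165))
E
```

```text
wiper ((458.91302490234375, 324.2523193359375), (109.24431610107422, 57.55315399169922), 0.7003616690635681)
wiper_mat ((461.3807067871094, 388.91070556640625), (69.63920593261719, 44.73017120361328), 1.0985270738601685)
shaker ((468.9256591796875, -352.21270751953125), (134.04115295410156, 63.582828521728516), 22.45133399963379)
shaker_mat ((466.94415283203125, -347.0152587890625), (170.48353576660156, 109.5864028930664), 23.559080123901367)
dryer ((538.2702026367188, 36.135986328125), (337.4677734375, 166.6871795654297), 83.73255157470703)
start ((466.998291015625, -346.40582275390625), (131.67092895507812, 63.526126861572266), 23.349384307861328)
blueline 9 [233. 176.] ((594.7618408203125, 71.95174407958984), (1.2874603271484375e-05, 23.952285766601562), 89.1492691040039)
blueline 8 [251.  175.5] ((594.9261474609375, 18.888294219970703), (1.4677643775939941e-06, 20.956195831298828), 88.7918930053711)
blueline 9 [269. 178.] ((586.1302490234375, -33.90595245361328), (4.753470420837402e-06, 23.89807891845703), 88.43480682373047)
blueline 9 [232. 186.] ((565.0025634765625, 75.33187103
[... 1764 characters left out ...]
[np.float64(0.00035307302401924045), np.float64(0.0003530730240192054)])
mat 992 [371.9 219.1] ((466.91839599609375, -346.84808349609375), (166.3005828857422, 107.14691925048828), 23.846357345581055)
grip 290 [160.9 223.7] ((455.32415771484375, 271.1957702636719), (61.47548294067383, 33.5723762512207), 0.46156418323516846)
grip 440 [131.2 224.2] ((455.0348205566406, 351.9988098144531), (61.57583236694336, 61.3749885559082), 0.9392605423927307)
gripS 198 [285.5 130.8] ((472.65997314453125, 305.5975646972656), (44.516719818115234, 89.85749053955078), 25.289566040039062)
gripS 167 [278.5 153. ] ((513.0776977539062, 188.57894897460938), (61.078269958496094, 37.63551712036133), 1.063216209411621)
```

```bash
cat >> h.py <<'E'
def rot(yaw,pitch=0,roll=0):  # deg; tool x along yaw, tool down
    return R.from_euler("ZYX",[yaw,pitch,roll],degrees=True)*R.from_matrix(np.diag([1.,-1,-1]))
def pose():
    o=arm.get_obs();q=o["eef_rot"];return o["tool_pos"],R.from_quat([q[1],q[2],q[3],q[0]]),o
def plan(wps,step=.05,ang=9,start=None,pad=True):
    # wps: (pos, rot, grip, [n rows min]); prints rows
    p,r,_=pose()
    if start: p,r=start
    rows=[]
    for w in wps:
        P,Q,g=np.array(w[0],float),w[1],w[2]; s=w[4] if len(w)>4 else step
        rv=(r.inv()*Q).as_rotvec()
        n=max(1,int(np.ceil(np.linalg.norm(P-p)/s)),int(np.ceil(np.degrees(np.linalg.norm(rv))/ang)),w[3] if len(w)>3 else 1)
        p0,r0=p,r
        for k in range(1,n+1):
            tp=p0+(P-p0)*k/n; tr=r0*R.from_rotvec(rv*k/n)
            sh=np.round(r.inv().apply(tp-p)/.2,3); tu=np.round((r.inv()*tr).as_rotvec()/(np.pi/2),3)
            rows.append([g]+(sh+0.).tolist()+(tu+0.).tolist())
            p=p+r.apply(sh*.2); r=r*R.from_rotvec(tu*np.pi/2)
    while pad and len(rows)%10: rows.append([rows[-1][0]]+[0]*6)
    for i in range(0,len(rows),10):
        print("[%s]"%",".join("["+",".join("%g"%v for v in x)+"]" for x in rows[i:i+10]))
    return p,r
E
python3 - <<'E'
from h import *
plan([([.40,.30,.31],rot(0),1)])
E
```

```text
[[1,0.153,-0.194,-0.002,0,0,0.018],[1,0.148,-0.199,-0.002,0,0,0.018],[1,0.142,-0.203,-0.002,0,0,0.018],[1,0.136,-0.206,-0.002,0,0,0.017],[1,0.131,-0.21,-0.002,0,0,0.018],[1,0.125,-0.214,-0.001,0,0,0.018],[1,0.118,-0.217,-0.002,0,0,0.018],[1,0.113,-0.221,-0.002,0,0,0.018],[1,0.106,-0.223,-0.002,0,0,0.018],[1,0.1,-0.227,-0.002,0,0,0.018]]
[[1,0.093,-0.229,-0.002,0,0,0.017],[1,0.087,-0.232,-0.002,0,0,0.018],[1,0.081,-0.234,-0.002,0,0,0.018],[1,0.074,-0.236,-0.002,0,0,0.018],[1,0.067,-0.238,-0.002,0,0,0.018],[1,0.061,-0.24,-0.002,0,0,0.018],[1,0,0,0,0,0,0],[1,0,0,0,0,0,0],[1,0,0,0,0,0,0],[1,0,0,0,0,0,0]]
```

>>> arm_command(
  moves=[
    [1,0.153,-0.194,-0.002,0,0,0.018],
    [1,0.148,-0.199,-0.002,0,0,0.018],
    [1,0.142,-0.203,-0.002,0,0,0.018],
    [1,0.136,-0.206,-0.002,0,0,0.017],
    [1,0.131,-0.21,-0.002,0,0,0.018],
    [1,0.125,-0.214,-0.001,0,0,0.018],
    [1,0.118,-0.217,-0.002,0,0,0.018],
    [1,0.113,-0.221,-0.002,0,0,0.018],
    [1,0.106,-0.223,-0.002,0,0,0.018],
    [1,0.1,-0.227,-0.002,0,0,0.018],
  ],
)

```text
clock: 3.6
tool_pos: [0.3355, 0.0118, 0.308]
eef_rot: [0.0, 0.997, 0.083, 0.001]
ft_force: [0.5, -0.7, -0.3]
opening: 0.997
grasp_force: 0.0
```

>>> arm_command(
  moves=[
    [1,0.093,-0.229,-0.002,0,0,0.017],
    [1,0.087,-0.232,-0.002,0,0,0.018],
    [1,0.081,-0.234,-0.002,0,0,0.018],
    [1,0.074,-0.236,-0.002,0,0,0.018],
    [1,0.067,-0.238,-0.002,0,0,0.018],
    [1,0.061,-0.24,-0.002,0,0,0.018],
    [1,0,0,0,0,0,0],
    [1,0,0,0,0,0,0],
    [1,0,0,0,0,0,0],
    [1,0,0,0,0,0,0],
  ],
)

```text
clock: 4.85
tool_pos: [0.4001, 0.2993, 0.3104]
eef_rot: [-0.0, 1.0, -0.001, 0.0]
ft_force: [-0.0, 0.6, 0.7]
opening: 1.0
grasp_force: 0.0
```

```bash
python3 - <<'E'
from h import *
print(pose()[0],pose()[1].as_euler("ZYX",degrees=True))
f=grab_frame("wrist"); save(f,"w1.png",s=1.5)
S=grab_frame("scene");T=grab_frame("top")
print([ (d["xy"],d["score"]) for d in spotter.boxes_of("wiper","wrist")])
np.save("/tmp/x.npy",0)
E
```

```text
[0.40008369 0.29933352 0.31037475] [-8.76982748e-02 -2.48281085e-02 -1.79990488e+02]
[([222.4, 110.2], 0.62)]
```

View pics/w1.png

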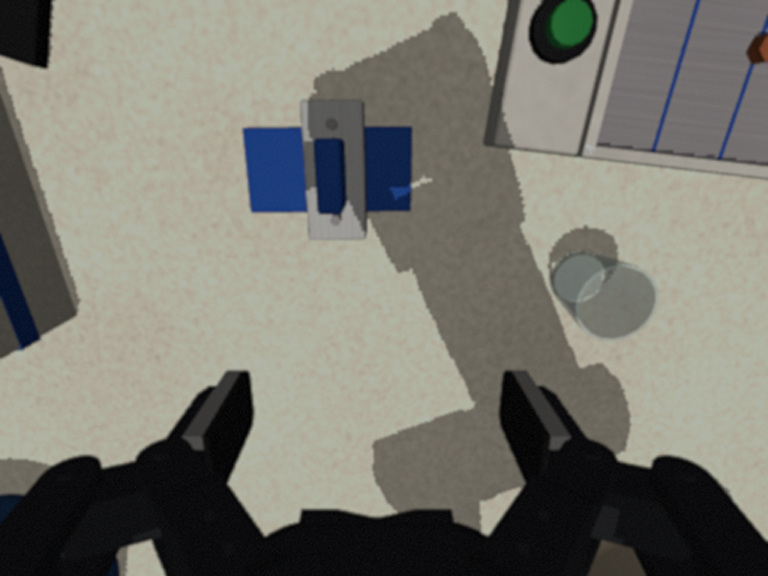

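The wrist view shows the wiper bar from (201,66) to (244,159), the blue grip top from about (211,93) to (229,143), and the mat from (163,85) to (274,141). The beaker is clear of it.

```bash
python3 - <<'E'
from h import *
f=grab_frame("wrist")
def q(pts,z): 
    P=np.array([atz(f,(a/1.5,b/1.5),z)[:2] for a,b in pts])*1000; print(P.round(1).tolist(),P.mean(0).round(1),cv2.minAreaRect(P.astype(np.float32)))
q([(316,139),(344,139),(343,214),(318,214)],.084)
q([(301,99),(365,100),(366,239),(308,239)],.025)
q([(244,128),(411,126),(411,212),(251,212)],.004)
print(atz(f,(572/1.5,22/1.5),.05))
plan([([.46,.305,.20],rot(0),1)])
E
```

```text
[[484.0, 338.8], [484.0, 320.6], [435.3, 322.5], [435.3, 339.6]] [459.7 330.4] ((459.6585388183594, 330.1155700683594), (18.201112747192383, 48.94407653808594), 89.06549072265625)
[[513.2, 356.6], [512.4, 308.1], [405.2, 308.2], [405.3, 356.7]] [459.  332.4] ((459.19952392578125, 332.4165954589844), (48.5828971862793, 107.905029296875), 89.96147918701172)
[[493.2, 407.8], [494.7, 271.1], [424.6, 269.3], [424.7, 408.4]] [459.3 339.2] ((459.6585998535156, 338.8577575683594), (139.12515258789062, 70.09784698486328), 89.96332550048828)
[0.55834138 0.16836827 0.05      ]
[[1,0.1,-0.009,0.184,0,0,0],[1,0.1,-0.008,0.183,0,0,0],[1,0.1,-0.009,0.184,0,0,0],[1,0,0,0,0,0,0],[1,0,0,0,0,0,0],[1,0,0,0,0,0,0],[1,0,0,0,0,0,0],[1,0,0,0,0,0,0],[1,0,0,0,0,0,0],[1,0,0,0,0,0,0]]
```

>>> arm_command(
  moves=[
    [1,0.1,-0.052,0.18,0,0,0],
    [1,0.1,-0.052,0.18,0,0,0],
    [1,0.098,-0.052,0.18,0,0,0],
    [1,0,0,0,0,0,0],
    [1,0,0,0,0,0,0],
    [1,0,0,0,0,0,0],
    [1,0,0,0,0,0,0],
    [1,0,0,0,0,0,0],
    [1,0,0,0,0,0,0],
    [1,0,0,0,0,0,0],
  ],
)

```text
clock: 6.35
tool_pos: [0.4596, 0.3312, 0.2021]
eef_rot: [0.0, 1.0, -0.0, -0.0]
ft_force: [0.4, -0.2, -0.9]
opening: 1.001
grasp_force: 0.0
```

```bash
python3 - <<'E'
from h import *
print(pose()[0])
f=grab_frame("wrist"); save(f,"w2.png",s=1.5)
print(proj(f,[[.4597,.3304,.084],[.4597,.3304,.004]]))
plan([([.4597,.3304,.121],rot(0),1),([.4597,.3304,.121],rot(0),0.1,7)],step=.03)
E
```

```text
[0.45959702 0.33117692 0.20211197]
[[252.01505012 215.90717104]
 [251.56245528 183.2784204 ]]
[[1,0,0.001,0.135,0,0,0],[1,0,0.002,0.135,0,0,0],[1,0.001,0.001,0.135,0,0,0],[0.1,0,0,0,0,0,0],[0.1,0,0,0,0,0,0],[0.1,0,0,0,0,0,0],[0.1,0,0,0,0,0,0],[0.1,0,0,0,0,0,0],[0.1,0,0,0,0,0,0],[0.1,0,0,0,0,0,0]]
```

View pics/w2.png

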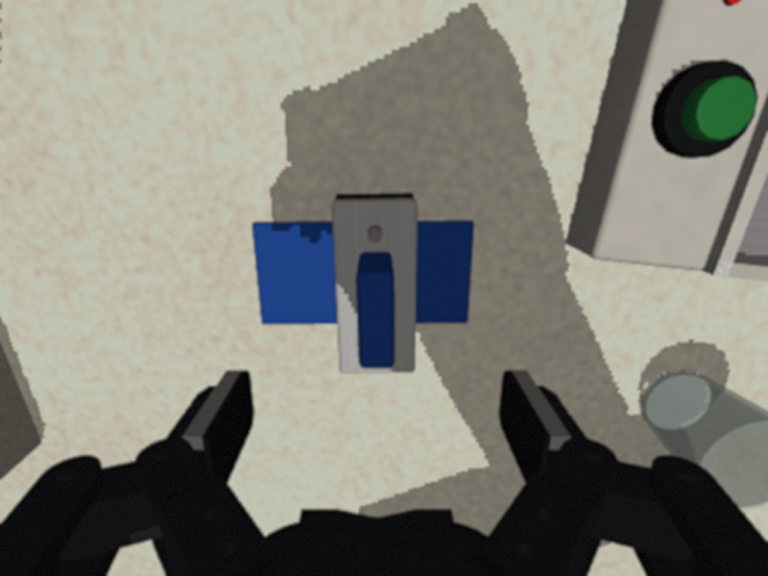

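The grip top is centred at about (251,213), close to the predicted (252,216). Height and position are confirmed, so I'll grasp.

>>> arm_command(
  moves=[
    [1,0,0.002,0.135,0,0,0],
    [1,0,0.002,0.135,0,0,0],
    [1,0,0,0.135,0,0,0],
    [0,0,0,0,0,0,0],
    [0,0,0,0,0,0,0],
    [0,0,0,0,0,0,0],
    [0,0,0,0,0,0,0],
    [0,0,0,0,0,0,0],
    [0,0,0,0,0,0,0],
    [0,0,0,0,0,0,0],
  ],
  newtons=50,
)

```text
clock: 7.65
tool_pos: [0.4599, 0.3305, 0.1213]
eef_rot: [-0.0, 1.0, -0.0, 0.0]
ft_force: [1.3, 0.9, 1.9]
opening: 0.201
grasp_force: 54.3
```

```bash
python3 - <<'E'
from h import *
p,r,o=pose();print(p,r.as_euler("ZYX",degrees=True),o["ft_force"],o["opening"],o["grasp_force"])
plan([(p+[0,0,.11],rot(0),0)],step=.03)
E
```

```text
[0.45986013 0.3305077  0.12131547] [-2.53057040e-02 -4.88180806e-02 -1.79974651e+02] [1.3036095  0.89316588 1.94641747] 0.20067984518258863 54.26878809928894
[[0,0,0,-0.137,0,0,0],[0,0,0,-0.138,0,0,0],[0,0,0,-0.137,0,0,0],[0,0,0,-0.138,0,-0.001,0],[0,0,0,0,0,0,0],[0,0,0,0,0,0,0],[0,0,0,0,0,0,0],[0,0,0,0,0,0,0],[0,0,0,0,0,0,0],[0,0,0,0,0,0,0]]
```

```bash
python3 - <<'E'
from h import *
p,r,o=pose()
plan([(p+[0,0,.12],rot(0),0),([.50,.09,.32],rot(-6.5),0)],step=.045)
E
```

```text
[[0,0,0,-0.2,0,0,0],[0,0,0,-0.2,0,0,0],[0,0.001,0,-0.2,0,-0.001,0],[0,0.033,0.2,-0.066,0,0,0.012],[0,0.038,0.2,-0.065,0,0,0.012],[0,0.041,0.199,-0.066,0,0,0.012],[0,0.044,0.198,-0.066,0,0,0.012],[0,0.049,0.197,-0.065,0,0,0.012],[0,0.052,0.197,-0.066,0,0,0.012],[0,0,0,0,0,0,0]]
```

>>> arm_command(
  moves=[
    [0,0,0,-0.2,0,0,0],
    [0,0,0,-0.2,0,0,0],
    [0,0.001,0,-0.2,0,-0.001,0],
    [0,0.033,0.2,-0.066,0,0,0.012],
    [0,0.038,0.2,-0.065,0,0,0.012],
    [0,0.041,0.199,-0.066,0,0,0.012],
    [0,0.044,0.198,-0.066,0,0,0.012],
    [0,0.049,0.197,-0.065,0,0,0.012],
    [0,0.052,0.197,-0.066,0,0,0.012],
    [0,0,0,0,0,0,0],
  ],
)

```text
clock: 8.9
tool_pos: [0.5002, 0.0878, 0.32]
eef_rot: [0.0, 0.998, -0.059, -0.001]
ft_force: [0.3, 0.5, -1.6]
opening: 0.2
grasp_force: 53.8
```

```bash
python3 - <<'E'
from h import *
p,r,o=pose();print(p,o["ft_force"],o["opening"])
f=grab_frame("wrist"); save(f,"w3.png",s=1.5); np.save("w3.npy",f,allow_pickle=True)
print([(t,d["xy"],d["score"]) for t in ["start","spent1","dryer"] for d in spotter.boxes_of(t,"wrist")])
E
```

```text
[0.500201   0.08778637 0.31997891] [ 0.2960715   0.54772801 -1.59209259] 0.19990917695845853
[('start', [168.9, 128.6], 0.69), ('spent1', [301.3, 121.1], 0.68), ('dryer', [308.0, 113.3], 0.76)]
```

View pics/w3.png

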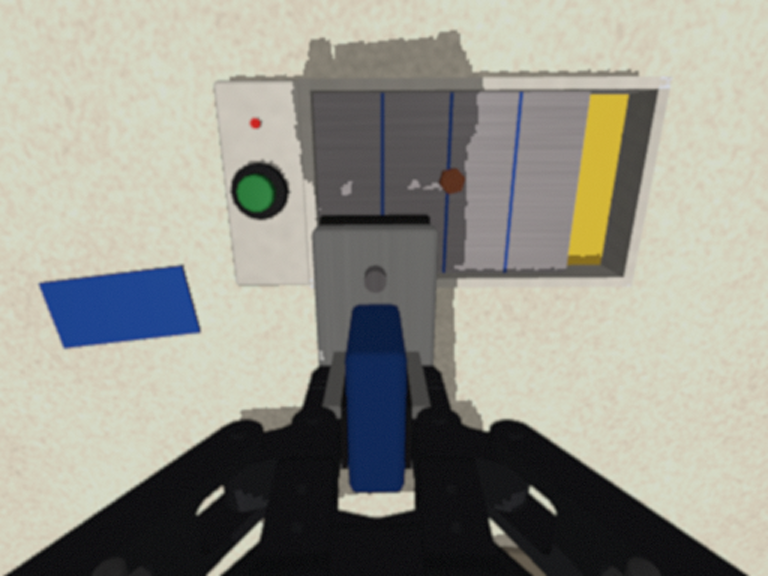

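The wiper is held straight above the bed. The bed's far-left corner is at (208,61). The blue lines are at top columns 255, 301 and 347, the red pellet at (301,121), the button at (170,129), and the bed edge runs from (393,63) to (378,180). Now I'll fit the dryer pose.

```bash
python3 - <<'E'
from h import *
f=np.load("w3.npy",allow_pickle=True).item()
def W(a,b,z): return atz(f,(a/1.5,b/1.5),z)[:2]*1000
ylines=[((382,93),49),((382,213),49),((452,93),-4),((444,270),-4),((521,93),-57),((505,270),-57),((590,95),-110),((567,268),-110)]
xl=[((330,92),72),((420,92),72),((560,94),72)]
# outer/inner near wall top edges printed in local frame afterwards
def loc(w,s): c,n=np.cos(s[2]),np.sin(s[2]); d=w-s[:2]; return np.array([c*d[0]+n*d[1],-n*d[0]+c*d[1]])
from scipy.optimize import least_squares
fun=lambda s:[loc(W(*p,.03),s)[1]-y for p,y in ylines]+[loc(W(*p,.03),s)[0]-x for p,x in xl]
r=least_squares(fun,[540,28,-.11]); s=r.x; print(s,np.degrees(s[2]),r.fun.round(1))
for n,p,z in [("nearwall in top",(500,273),.046),("near out",(560,284),.046),("far wall out",(500,79),.046),("gut end top",(664,84),.046),("gut near",(630,284),.046),("btn",(257,193),.05),("red",(452,180),.042),("end L",(217,83),.04),("endL2",(238,285),.04)]:
    print(n,loc(W(*p,z),s).round(1),W(*p,z).round(1))
T=grab_frame("top")
g=[(T,(197.2,188.2)),(f,(257/1.5,193/1.5))]; x,e=tri(g); print("btn",x,e,loc(x[:2]*1000,s))
E
```

```text
[ 5.38917287e+02  2.81763488e+01 -1.12602071e-01] -6.451623440994388 [ 0.6  0.6  0.1 -0.3  0.3 -0.4  0.2 -1.1  0.8  0.5 -1.3]
nearwall in top [-67.4 -48.5] [466.5 -12.4]
near out [-77.3 -99.7] [450.9 -62.2]
far wall out [ 79.3 -35.6] [613.7 -16.1]
gut end top [  75.5 -155.2] [ 596.5 -134.5]
gut near [ -77.5 -158.6] [ 444.1 -120.7]
btn [ -0.6 146.7] [554.8 174.1]
red [ 7.9 -5.2] [546.2  22.1]
end L [ 78.2 171.6] [635.9 189.9]
endL2 [-78.9 172.8] [479.9 208.7]
btn [0.555918   0.1723714  0.05914115] [np.float64(0.000949020284899618), np.float64(0.0009490202848996031)] [  0.69067616 145.1921464 ]
```

```bash
cat >> h.py <<'E'
S0=np.array([.5389,.0282]);SY=-6.45
def D(x,y,z):
    a=np.radians(SY);return np.array([S0[0]+np.cos(a)*x-np.sin(a)*y,S0[1]+np.sin(a)*x+np.cos(a)*y,z])
E
python3 - <<'E'
from h import *
r=rot(SY)
plan([(D(0,.075,.20),r,0),(D(0,.075,.155),r,0,2),(D(0,.075,.1413),r,0,2)],step=.045)
E
```

```text
[[0,0.077,-0.029,0.198,0,0.001,0],[0,0.077,-0.029,0.199,0,0,0],[0,0.078,-0.028,0.199,0,0.001,0],[0,0,0,0.112,0,0,0],[0,0,0,0.113,0,0,0],[0,0,0,0.034,0,0,0],[0,-0.001,0,0.034,0,0,0],[0,0,0,0,0,0,0],[0,0,0,0,0,0,0],[0,0,0,0,0,0,0]]
```

>>> arm_command(
  moves=[
    [0,0.077,-0.029,0.198,0,0.001,0],
    [0,0.077,-0.029,0.199,0,0,0],
    [0,0.078,-0.028,0.199,0,0.001,0],
    [0,0,0,0.112,0,0,0],
    [0,0,0,0.113,0,0,0],
    [0,0,0,0.034,0,0,0],
    [0,-0.001,0,0.034,0,0,0],
    [0,0,0,0,0,0,0],
    [0,0,0,0,0,0,0],
    [0,0,0,0,0,0,0],
  ],
)

```text
clock: 10.4
tool_pos: [0.5481, 0.1019, 0.1426]
eef_rot: [-0.0, 0.998, -0.057, 0.001]
ft_force: [-1.9, 3.6, 3.7]
opening: 0.203
grasp_force: 54.5
```

```bash
python3 - <<'E'
from h import *
p,r,o=pose();print(p,D(0,.075,.1413),r.as_euler("ZYX",degrees=True),o["ft_force"],o["wrist_torque"])
r=rot(SY)
plan([(D(0,-.103,.1413),r,0,20)],step=.045)
E
```

```text
[0.54809762 0.10190792 0.14262833] [0.54732521 0.10272527 0.1413    ] [-6.50540230e+00 -1.60794830e-01 -1.79982149e+02] [-1.88942052  3.61341752  3.71677206] [0.64095358 0.27690585 0.00682775]
[[0,0,0.044,0,0,0,0],[0,0,0.045,0.001,0,0,0],[0,-0.001,0.044,0,0,0,0],[0,0,0.044,0,0,0,0],[0,0,0.045,0.001,0,0,0],[0,0,0.044,0,0,-0.001,0],[0,0,0.044,0,0,0,0],[0,0,0.045,0.001,0,0,0],[0,-0.001,0.044,0,0,0,0],[0,0,0.044,0,0,0,0]]
[[0,0,0.045,0,0,0,0],[0,0,0.044,0.001,0,0,0],[0,0,0.044,0,0,0,0],[0,0,0.044,0,0,0,0],[0,-0.001,0.045,0.001,0,0,0],[0,0,0.044,0,0,0,0],[0,0,0.044,0,0,-0.001,-0.001],[0,0,0.045,0.001,0,0,0],[0,0,0.044,0,0,0,0],[0,-0.001,0.044,0,0,0,0]]
```

Vertical force has changed by about 5.3 N, roughly half compression. Now the sweep.

>>> arm_command(
  moves=[
    [0,0,0.044,0,0,0,0],
    [0,0,0.044,0,0,0,0],
    [0,0,0.044,0,0,0,0],
    [0,0,0.044,0,0,0,0],
    [0,0,0.044,0,0,0,0],
    [0,0,0.044,0,0,0,0],
    [0,0,0.044,0,0,0,0],
    [0,0,0.044,0,0,0,0],
    [0,0,0.044,0,0,0,0],
    [0,0,0.044,0,0,0,0],
  ],
)

```text
clock: 11.65
tool_pos: [0.5378, 0.0137, 0.142]
eef_rot: [0.0, 0.998, -0.057, 0.001]
ft_force: [0.5, 3.7, 4.7]
opening: 0.2
grasp_force: 54.6
```

>>> arm_command(
  moves=[
    [0,0,0.045,0,0,0,0],
    [0,0,0.045,0,0,0,0],
    [0,0,0.045,0,0,0,0],
    [0,0,0.045,0,0,0,0],
    [0,0,0.045,0,0,0,0],
    [0,0,0.045,0,0,0,0],
    [0,0,0.045,0,0,0,0],
    [0,0,0.045,0,0,0,0],
    [0,0,0.045,0,0,0,0],
    [0,0,0.045,0,0,0,0],
  ],
)

```text
clock: 12.9
tool_pos: [0.5276, -0.0757, 0.142]
eef_rot: [0.0, 0.998, -0.057, 0.001]
ft_force: [0.6, 3.4, 4.2]
opening: 0.207
grasp_force: 54.6
```

```bash
python3 - <<'E'
from h import *
p,r,o=pose();print(p,D(0,-.103,.1413),o["ft_force"])
for c in ["wrist","scene","top"]:
    f=grab_frame(c);save(f,"s_"+c+".png",s=1.5)
    print(c,[(np.round(d["xy"]),d["score"]) for d in spotter.boxes_of("spent1",c)])
plan([(p+[0,0,.15],rot(SY),0)])
E
```

```text
[ 0.52757862 -0.07569873  0.14201163] [ 0.52732938 -0.07414804  0.1413    ] [0.58471596 3.40050474 4.19668894]
wrist [(array([303., 197.]), 0.66)]
scene []
top []
[[0,0,0,-0.25,0,0,0],[0,0.001,0.001,-0.25,0.001,-0.001,0],[0,-0.001,0,-0.249,0,0,0],[0,0,0,0,0,0,0],[0,0,0,0,0,0,0],[0,0,0,0,0,0,0],[0,0,0,0,0,0,0],[0,0,0,0,0,0,0],[0,0,0,0,0,0,0],[0,0,0,0,0,0,0]]
```

View pics/s_wrist.png

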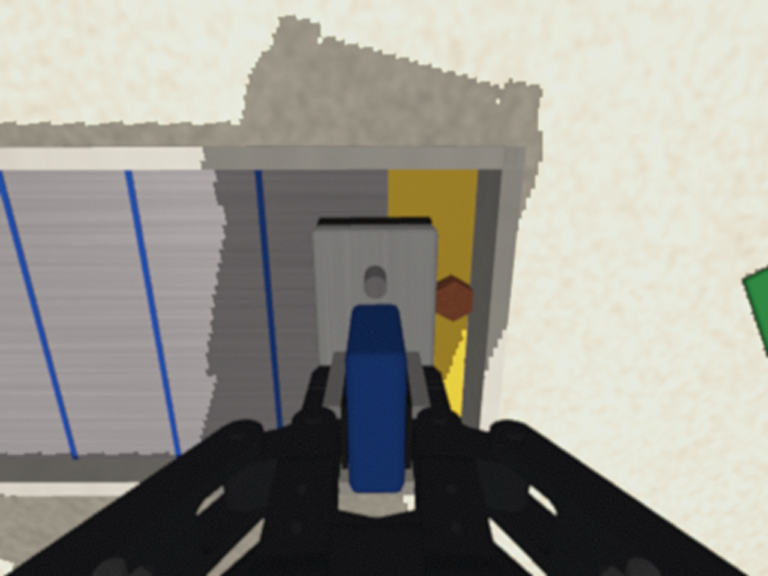

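The red pellet lies in the gutter at about (302,198) and the bed is clear. Returning the wiper to its mat.

```bash
python3 - <<'E'
from h import *
p,r,o=pose()
q=np.array([.4593,.339,0])
plan([(p+[0,0,.12],rot(SY),0),(q+[0,0,.25],rot(0),0),(q+[0,0,.145],rot(0),0,4),(q+[0,0,.1213],rot(0),0,3)],step=.045)
E
```

```text
[[0,0,0,-0.2,0,0,0],[0,0.001,0.001,-0.2,0.001,-0.001,0],[0,0,0,-0.2,0,0,0],[0,-0.057,-0.202,0.006,0,0,-0.007],[0,-0.056,-0.203,0.006,0,0,-0.007],[0,-0.053,-0.203,0.006,0,0,-0.008],[0,-0.05,-0.204,0.006,0,0,-0.007],[0,-0.048,-0.205,0.006,0,0,-0.007],[0,-0.046,-0.205,0.006,0,0,-0.007],[0,-0.044,-0.206,0.006,0,0,-0.007]]
[[0,-0.041,-0.206,0.007,0,0,-0.008],[0,-0.039,-0.206,0.006,0,0,-0.007],[0,-0.037,-0.207,0.006,0,0,-0.007],[0,0,0,0.131,0,0,0],[0,0,0,0.131,0,0,0],[0,0,0,0.131,0,0,0],[0,0,0,0.132,0,0,0],[0,0,0,0.039,0,0,0],[0,0,0,0.04,0,0,0],[0,0,0,0.039,0,0,0]]
```

>>> arm_command(
  moves=[
    [0,0,0,-0.2,0,0,0],
    [0,0.001,0.001,-0.2,0.001,-0.001,0],
    [0,0,0,-0.2,0,0,0],
    [0,-0.057,-0.202,0.006,0,0,-0.007],
    [0,-0.056,-0.203,0.006,0,0,-0.007],
    [0,-0.053,-0.203,0.006,0,0,-0.008],
    [0,-0.05,-0.204,0.006,0,0,-0.007],
    [0,-0.048,-0.205,0.006,0,0,-0.007],
    [0,-0.046,-0.205,0.006,0,0,-0.007],
    [0,-0.044,-0.206,0.006,0,0,-0.007],
  ],
)

```text
clock: 14.45
tool_pos: [0.479, 0.2166, 0.2531]
eef_rot: [-0.001, 1.0, -0.017, -0.001]
ft_force: [1.2, -0.2, -2.1]
opening: 0.202
grasp_force: 53.7
```

>>> arm_command(
  moves=[
    [0,-0.041,-0.206,0.007,0,0,-0.008],
    [0,-0.039,-0.206,0.006,0,0,-0.007],
    [0,-0.037,-0.207,0.006,0,0,-0.007],
    [0,0,0,0.131,0,0,0],
    [0,0,0,0.131,0,0,0],
    [0,0,0,0.131,0,0,0],
    [0,0,0,0.132,0,0,0],
    [0,0,0,0.055,0,0,0],
    [0,0,0,0.055,0,0,0],
    [0,0,0,0,0,0,0],
  ],
)

```text
clock: 15.7
tool_pos: [0.4594, 0.3396, 0.1233]
eef_rot: [-0.001, 1.0, -0.0, 0.0]
ft_force: [1.0, 0.1, -3.0]
opening: 0.202
grasp_force: 53.8
```

```bash
python3 - <<'E'
from h import *
p,r,o=pose();print(p,r.as_euler("ZYX",degrees=True),o["ft_force"])
plan([([.4593,.339,.1215],rot(0),0)],step=.045)
E
```

```text
[0.4593805  0.33961564 0.12334958] [-2.37110998e-02 -7.31048471e-03 -1.79916438e+02] [ 0.95925377  0.09528368 -2.97115109]
[[0,0,0.003,0.009,-0.001,0,0],[0,0,0,0,0,0,0],[0,0,0,0,0,0,0],[0,0,0,0,0,0,0],[0,0,0,0,0,0,0],[0,0,0,0,0,0,0],[0,0,0,0,0,0,0],[0,0,0,0,0,0,0],[0,0,0,0,0,0,0],[0,0,0,0,0,0,0]]
```

Still 2 mm above the mat. I'll lower, release and rise.

>>> arm_command(
  moves=[
    [0,0,0.002,0.012,0,0,0],
    [0,0,0,0,0,0,0],
    [0.4,0,0,0,0,0,0],
    [0.7,0,0,0,0,0,0],
    [1,0,0,0,0,0,0],
    [1,0,0,0,0,0,0],
    [1,0,0,0,0,0,0],
    [1,0,0,-0.15,0,0,0],
    [1,0,0,-0.25,0,0,0],
    [1,0,0,-0.25,0,0,0],
  ],
)

```text
clock: 16.95
tool_pos: [0.4591, 0.3388, 0.2524]
eef_rot: [-0.001, 1.0, -0.0, -0.0]
ft_force: [1.2, 1.1, -0.1]
opening: 1.0
grasp_force: 0.0
```

```bash
python3 - <<'E'
from h import *
p,r,o=pose();print(p,o["opening"],o["ft_force"])
f=grab_frame("wrist")
print([(np.round(d["xy"]),d["score"]) for d in spotter.boxes_of("wiper","wrist")],proj(f,[.4593,.339,.04]))
T=grab_frame("top")
for t,z in [("shaker",.025),("shaker_mat",.004)]:
    m=spotter.cut_out(t,"top")[0]["mask"]; c=max(cv2.findContours(m.astype(np.uint8),0,1)[0],key=cv2.contourArea)
    print(t,cv2.minAreaRect(np.array([atz(T,q[0],z)[:2] for q in c],np.float32)*1000))
# view spot for shaker: camera 8cm along tool +x
plan([([.36,.0,.30],rot(12),1),([.40,-.38,.30],rot(23),1)],step=.045)
E
```

```text
[0.45911672 0.33884355 0.25244159] 0.9995376327497051 [ 1.15375     1.14001794 -0.0732998 ]
[(array([249., 171.]), 0.94)] [[250.82238151 179.104301  ]]
shaker ((469.5129699707031, -350.9630126953125), (133.50616455078125, 66.12474060058594), 22.936450958251953)
shaker_mat ((467.5916748046875, -348.43450927734375), (171.5401611328125, 112.70579528808594), 23.559215545654297)
[[1,-0.062,0.212,-0.031,0,0,-0.017],[1,-0.067,0.21,-0.031,0,0,-0.016],[1,-0.073,0.208,-0.032,0,0,-0.017],[1,-0.078,0.206,-0.031,0,0,-0.017],[1,-0.084,0.204,-0.031,0,0,-0.017],[1,-0.089,0.202,-0.031,0,0,-0.016],[1,-0.094,0.2,-0.032,-0.001,0,-0.017],[1,-0.1,0.196,-0.031,0,0,-0.017],[1,-0.022,0.211,0,0,0,-0.014],[1,-0.027,0.211,0,0,0,-0.013]]
[[1,-0.031,0.21,0.001,0,0,-0.014],[1,-0.036,0.209,0,0,0,-0.013],[1,-0.04,0.209,0,0,0,-0.014],[1,-0.045,0.207,0,0,0,-0.013],[1,-0.049,0.207,0,0,0,-0.014],[1,-0.053,0.205,0,0,0,-0.013],[1,-0.058,0.205,0.001,0,0.001,-0.014],[1,0,0,0,0,0,0],[1,0,0,0,0,0,0],[1,0,0,0,0,0,0]]
```

>>> arm_command(
  moves=[
    [1,-0.062,0.212,-0.031,0,0,-0.017],
    [1,-0.067,0.21,-0.031,0,0,-0.016],
    [1,-0.073,0.208,-0.032,0,0,-0.017],
    [1,-0.078,0.206,-0.031,0,0,-0.017],
    [1,-0.084,0.204,-0.031,0,0,-0.017],
    [1,-0.089,0.202,-0.031,0,0,-0.016],
    [1,-0.094,0.2,-0.032,-0.001,0,-0.017],
    [1,-0.1,0.196,-0.031,0,0,-0.017],
    [1,-0.022,0.211,0,0,0,-0.014],
    [1,-0.027,0.211,0,0,0,-0.013],
  ],
)

```text
clock: 18.45
tool_pos: [0.3687, -0.0856, 0.2996]
eef_rot: [-0.001, 0.992, 0.126, -0.001]
ft_force: [0.7, 1.1, -0.1]
opening: 0.996
grasp_force: 0.0
```

>>> arm_command(
  moves=[
    [1,-0.031,0.21,0.001,0,0,-0.014],
    [1,-0.036,0.209,0,0,0,-0.013],
    [1,-0.04,0.209,0,0,0,-0.014],
    [1,-0.045,0.207,0,0,0,-0.013],
    [1,-0.049,0.207,0,0,0,-0.014],
    [1,-0.053,0.205,0,0,0,-0.013],
    [1,-0.058,0.205,0.001,0,0.001,-0.014],
    [1,0,0,0,0,0,0],
    [1,0,0,0,0,0,0],
    [1,0,0,0,0,0,0],
  ],
)

```text
clock: 19.7
tool_pos: [0.4003, -0.3791, 0.3]
eef_rot: [-0.0, 0.98, 0.2, 0.001]
ft_force: [-0.0, -0.4, -0.4]
opening: 1.004
grasp_force: 0.0
```

```bash
python3 - <<'E'
from h import *
print(pose()[0])
f=grab_frame("wrist"); save(f,"w4.png",s=1.5); np.save("w4.npy",f,allow_pickle=True)
T=grab_frame("top"); S=grab_frame("scene"); save(S,"sc4.png",s=1.5)
def fin(f):
    hsv=cv2.cvtColor(f["pixels"],cv2.COLOR_RGB2HSV);m=cv2.inRange(hsv,(5,150,60),(18,255,255))
    c=max(cv2.findContours(m,0,1)[0],key=cv2.contourArea);return cv2.minAreaRect(c),cv2.contourArea(c)
print(fin(f),fin(T))
print(len(spotter.boxes_of("pellet1","wrist")))
E
```

```text
[ 0.40029814 -0.3790578   0.30003318]
(((255.22955322265625, 89.00621032714844), (14.724353790283203, 52.1971549987793), 1.548157811164856), 699.0) (((381.62420654296875, 209.4777069091797), (15.64250373840332, 6.065460681915283), 61.38954162597656), 70.0)
0
```

View pics/w4.png

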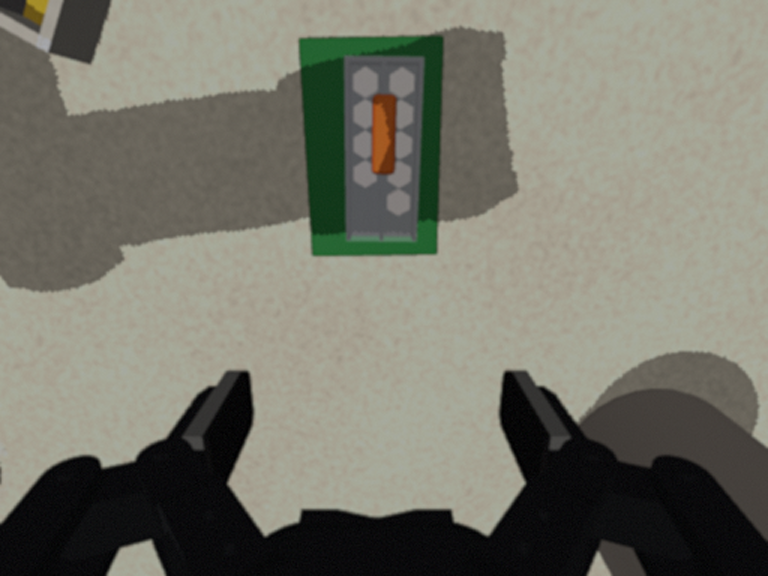

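The shaker holds 9 pellets: 4 in the left lane and 5 in the right. The spout end is nearest the robot, at row 160. The orange fin runs from (249,63) to (263,115), and the mat corners are (199,26), (295,25), (291,169) and (208,170).

```bash
python3 - <<'E'
from h import *
f=np.load("w4.npy",allow_pickle=True).item()
def q(n,pts,z): 
    P=np.array([atz(f,(a/1.5,b/1.5),z)[:2] for a,b in pts])*1000
    u=(P[0]+P[1]-P[2]-P[3])/2; print(n,P.mean(0).round(1),cv2.minAreaRect(P.astype(np.float32))[1],np.degrees(np.arctan2(u[1],u[0])).round(2))
q("fin",[(373,95),(396,95),(394,173),(372,173)],.072)
q("roof",[(344,57),(425,57),(417,241),(346,241)],.027)
q("mat",[(299,39),(443,37),(437,254),(312,255)],.004)
c=[(f,(255.3,89)),(grab_frame("top"),(381.6,209.5))]; print(tri(c))
E
```

```text
fin [ 482.1 -349.5] (48.182125091552734, 14.745057106018066) 22.24
roof [ 469.8 -355. ] (134.08714294433594, 57.72260665893555) 22.4
mat [ 466.6 -347.8] (167.36961364746094, 109.17181396484375) 23.93
(array([ 0.48260778, -0.34879302,  0.0614417 ]), [np.float64(0.00045496305449408537), np.float64(0.000454963054493981)])
```

```bash
python3 - <<'E'
from h import *
q=np.array([.482,-.3497,0])
plan([(q+[0,0,.18],rot(22.4),1),(q+[0,0,.107],rot(22.4),1,3),(q+[0,0,.107],rot(22.4),0,7)],step=.045)
E
```

```text
[[1,0.108,0.005,0.151,0,0,0.002],[1,0.109,0.006,0.15,0,-0.001,0.002],[1,0.108,0.004,0.151,0,0,0.001],[1,0.109,0.005,0.151,0,0,0.002],[1,0,0,0.122,0,0,0],[1,0,0,0.121,0,0,0],[1,0,0,0.122,0,0,0],[0,0,0,0,0,0,0],[0,0,0,0,0,0,0],[0,0,0,0,0,0,0]]
[[0,0,0,0,0,0,0],[0,0,0,0,0,0,0],[0,0,0,0,0,0,0],[0,0,0,0,0,0,0],[0,0,0,0,0,0,0],[0,0,0,0,0,0,0],[0,0,0,0,0,0,0],[0,0,0,0,0,0,0],[0,0,0,0,0,0,0],[0,0,0,0,0,0,0]]
```

>>> arm_command(
  moves=[
    [1,0.108,0.005,0.151,0,0,0.002],
    [1,0.109,0.006,0.15,0,-0.001,0.002],
    [1,0.108,0.004,0.151,0,0,0.001],
    [1,0.109,0.005,0.151,0,0,0.002],
    [1,0,0,0,0,0,0],
    [1,0,0,0.122,0,0,0],
    [1,0,0,0.121,0,0,0],
    [1,0,0,0.122,0,0,0],
    [1,0,0,0,0,0,0],
    [1,0,0,0,0,0,0],
  ],
)

```text
clock: 21.2
tool_pos: [0.4822, -0.3508, 0.1086]
eef_rot: [0.001, 0.981, 0.194, 0.001]
ft_force: [0.1, -0.4, 0.0]
opening: 1.001
grasp_force: 0.0
```

>>> arm_command(
  moves=[
    [0,0,0,0,0,0,0],
    [0,0,0,0,0,0,0],
    [0,0,0,0,0,0,0],
    [0,0,0,0,0,0,0],
    [0,0,0,0,0,0,0],
    [0,0,0,0,0,0,0],
    [0,0,0,0,0,0,0],
    [0,0,0,0,0,0,0],
    [0,0,0,0,0,0,0],
    [0,0,0,0,0,0,0],
  ],
  newtons=90,
)

```text
clock: 22.45
tool_pos: [0.482, -0.3501, 0.1069]
eef_rot: [0.0, 0.981, 0.194, 0.0]
ft_force: [-2.2, 1.2, 5.6]
opening: 0.179
grasp_force: 88.6
```

```bash
python3 - <<'E'
from h import *
p,r,o=pose();print(p,r.as_euler("ZYX",degrees=True),o["ft_force"],o["opening"],o["grasp_force"])
f=grab_frame("wrist"); save(f,"w5.png",s=1.5)
m=[.4666,-.3478,.25]
plan([(p+[0,0,.13],rot(22.4,4),0,5),([.50,-.10,.27],rot(50,4),0),(D(0,-.02,.27),rot(SY+90,4),0)],step=.04,ang=7)
E
```

```text
[ 0.48198268 -0.35005666  0.10692179] [ 2.23862244e+01 -2.16269163e-02  1.79975527e+02] [-2.24636649  1.21395753  5.62571985] 0.17852699473417458 88.62914443016052
[[0,0,0,-0.13,0,-0.009,0],[0,-0.002,0,-0.13,0,-0.009,0],[0,-0.003,0,-0.13,0,-0.009,0],[0,-0.006,0,-0.13,0,-0.009,0],[0,-0.007,0,-0.13,0,-0.009,0],[0,0.078,-0.16,-0.029,-0.003,0,-0.044],[0,0.089,-0.154,-0.03,-0.003,0,-0.043],[0,0.099,-0.148,-0.031,-0.003,0,-0.044],[0,0.109,-0.141,-0.031,-0.003,0,-0.044],[0,0.119,-0.132,-0.032,-0.003,0,-0.044]]
[[0,0.127,-0.124,-0.033,-0.003,0,-0.043],[0,0.136,-0.115,-0.033,-0.003,0,-0.044],[0,0.106,-0.041,-0.007,-0.005,0,-0.074],[0,0.111,-0.029,-0.008,-0.006,0,-0.075],[0,0.112,-0.016,-0.008,-0.005,0,-0.074],[0,0.114,-0.002,-0.008,-0.005,0,-0.075],[0,0.114,0.011,-0.008,-0.005,0,-0.074],[0,0,0,0,0,0,0],[0,0,0,0,0,0,0],[0,0,0,0,0,0,0]]
```

View pics/w5.png

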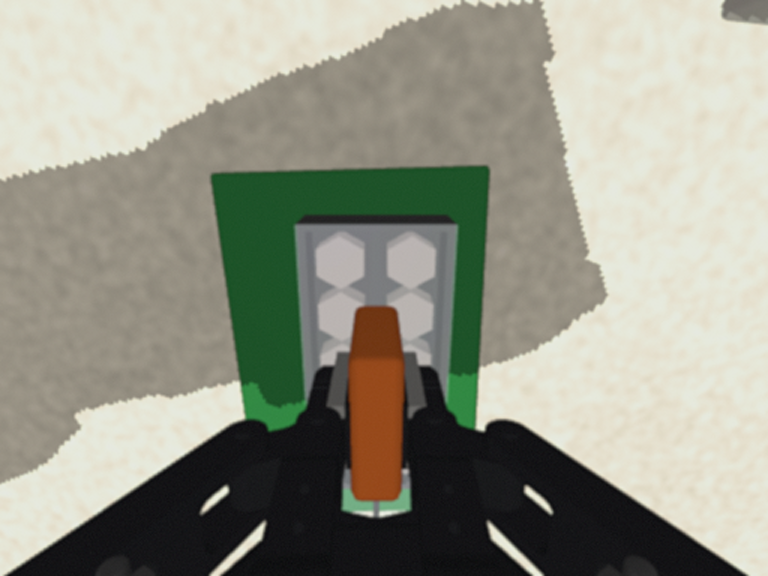

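Firm, straight grasp. I'll carry it gently with the spout tipped slightly up.

```bash
python3 - <<'E'
from h import *
p,r,o=pose()
plan([(p+[0,0,.04],rot(22.4,0),0,2),(p+[0,0,.14],rot(22.4,8),0,4),([.49,-.20,.27],rot(50,8),0),(D(0,-.02,.27),rot(SY+90,8),0,9)],step=.03,ang=7)
E
```

```text
[[0,0,0,-0.1,0,0,0],[0,0,0,-0.1,0,0,0],[0,0,0,-0.125,0,-0.022,0],[0,-0.004,0,-0.125,0,-0.023,0],[0,-0.009,0,-0.125,0,-0.022,0],[0,-0.013,0,-0.124,0,-0.022,0],[0,0.051,-0.113,-0.027,-0.007,0,-0.051],[0,0.059,-0.108,-0.027,-0.007,0,-0.05],[0,0.068,-0.103,-0.029,-0.007,0,-0.051],[0,0.076,-0.097,-0.03,-0.007,0,-0.051]]
[[0,0.083,-0.09,-0.031,-0.007,0,-0.05],[0,0.09,-0.084,-0.032,-0.007,0,-0.051],[0,0.104,-0.054,-0.015,-0.006,0,-0.041],[0,0.108,-0.048,-0.015,-0.006,0,-0.041],[0,0.11,-0.04,-0.015,-0.005,0,-0.041],[0,0.113,-0.033,-0.016,-0.006,0,-0.041],[0,0.115,-0.026,-0.016,-0.006,0,-0.041],[0,0.116,-0.018,-0.017,-0.006,0,-0.041],[0,0.117,-0.01,-0.016,-0.006,0,-0.041],[0,0.117,-0.003,-0.016,-0.005,0,-0.041]]
[[0,0.118,0.005,-0.017,-0.006,0,-0.041],[0,0,0,0,0,0,0],[0,0,0,0,0,0,0],[0,0,0,0,0,0,0],[0,0,0,0,0,0,0],[0,0,0,0,0,0,0],[0,0,0,0,0,0,0],[0,0,0,0,0,0,0],[0,0,0,0,0,0,0],[0,0,0,0,0,0,0]]
```

>>> arm_command(
  moves=[
    [0,0,0,-0.1,0,0,0],
    [0,0,0,-0.1,0,0,0],
    [0,0,0,-0.125,0,-0.022,0],
    [0,-0.004,0,-0.125,0,-0.023,0],
    [0,-0.009,0,-0.125,0,-0.022,0],
    [0,-0.013,0,-0.124,0,-0.022,0],
    [0,0.051,-0.113,-0.027,-0.007,0,-0.051],
    [0,0.059,-0.108,-0.027,-0.007,0,-0.05],
    [0,0.068,-0.103,-0.029,-0.007,0,-0.051],
    [0,0.076,-0.097,-0.03,-0.007,0,-0.051],
  ],
)

```text
clock: 23.75
tool_pos: [0.4872, -0.249, 0.2611]
eef_rot: [0.023, 0.934, 0.349, -0.066]
ft_force: [-0.2, 0.0, -3.4]
opening: 0.175
grasp_force: 88.2
```

>>> arm_command(
  moves=[
    [0,0.083,-0.09,-0.031,-0.007,0,-0.05],
    [0,0.09,-0.084,-0.032,-0.007,0,-0.051],
    [0,0.104,-0.054,-0.015,-0.006,0,-0.041],
    [0,0.108,-0.048,-0.015,-0.006,0,-0.041],
    [0,0.11,-0.04,-0.015,-0.005,0,-0.041],
    [0,0.113,-0.033,-0.016,-0.006,0,-0.041],
    [0,0.115,-0.026,-0.016,-0.006,0,-0.041],
    [0,0.116,-0.018,-0.017,-0.006,0,-0.041],
    [0,0.117,-0.01,-0.016,-0.006,0,-0.041],
    [0,0.117,-0.003,-0.016,-0.005,0,-0.041],
  ],
)

```text
clock: 25.0
tool_pos: [0.5313, -0.014, 0.2687]
eef_rot: [0.044, 0.765, 0.641, -0.054]
ft_force: [-0.1, -1.1, -4.3]
opening: 0.179
grasp_force: 88.3
```

```bash
cat >> h.py <<'E'
def SP(x,y,zs,pitch):  # TCP pose for spout at dryer (x,y), zs above bed
    Rs=R.from_euler("ZYX",[SY+90,pitch,0],degrees=True)
    return D(x,y,.03+zs)+Rs.apply([.080,0,.103]), rot(SY+90,pitch)
def W(x,y,zs,pitch,n=1,s=.03): return (*SP(x,y,zs,pitch),0,n,s)
E
python3 - <<'E'
from h import *
p,r,o=pose();print(p,r.as_euler("ZYX",degrees=True),o["ft_force"],o["opening"],o["joint_positions"].round(2))
plan([W(-.03,-.07,.10,6),W(-.03,-.07,.04,0,4),W(-.03,-.07,.024,-10,3)],step=.03,ang=5)
E
```

```text
[ 0.53129809 -0.01404661  0.26872417] [  79.95011989    7.95251991 -179.85883689] [-0.12047105 -1.14859042 -4.28282015] 0.1787904050865071 [-0.2   0.37  1.52 -0.15  1.26  0.02]
[[0,0.112,-0.052,0.06,-0.002,0.007,-0.013],[0,0.111,-0.049,0.06,-0.002,0.007,-0.013],[0,0.113,-0.048,0.062,-0.002,0.008,-0.014],[0,-0.006,0,0.065,0,0.017,0],[0,-0.008,0,0.065,0,0.016,0],[0,-0.01,0,0.064,0,0.017,0],[0,-0.011,0,0.064,0,0.016,0],[0,-0.032,0,0.006,0,0.037,0],[0,-0.032,0,0.005,0,0.037,0],[0,-0.033,0,0.002,0,0.037,0]]
```

>>> arm_command(
  moves=[
    [0,0.112,-0.052,0.06,-0.002,0.007,-0.013],
    [0,0.111,-0.049,0.06,-0.002,0.007,-0.013],
    [0,0.113,-0.048,0.062,-0.002,0.008,-0.014],
    [0,-0.006,0,0.065,0,0.017,0],
    [0,-0.008,0,0.065,0,0.016,0],
    [0,-0.01,0,0.064,0,0.017,0],
    [0,-0.011,0,0.064,0,0.016,0],
    [0,-0.032,0,0.006,0,0.037,0],
    [0,-0.032,0,0.005,0,0.037,0],
    [0,-0.033,0,0.002,0,0.037,0],
  ],
)

```text
clock: 26.25
tool_pos: [0.5084, 0.0209, 0.1699]
eef_rot: [-0.058, 0.744, 0.663, 0.066]
ft_force: [0.1, -0.6, -3.6]
opening: 0.176
grasp_force: 88.3
```

```bash
python3 - <<'E'
from h import *
p,r,o=pose();print(p,r.as_euler("ZYX",degrees=True),SP(-.03,-.07,.024,-10)[0])
ims=[grab_frame(c) for c in ["wrist","scene","top"]]
a=[cv2.resize(i["pixels"],(400,300)) for i in ims]
b=cv2.resize(ims[1]["pixels"][130:290,170:340],(400,300),interpolation=cv2.INTER_CUBIC)
cv2.imwrite("pics/m1.png",np.vstack([np.hstack(a[:2]),np.hstack([a[2],b])])[:,:,::-1])
w=[W(-.03,-.07,.022,-18,3)]
for k in range(3): w+=[W(-.022,-.07,.022,-18),W(-.038,-.07,.022,-18)]
plan(w+[W(-.03,-.07,.022,-18)],ang=5)
E
```

```text
[0.50839917 0.02089819 0.16990014] [ 83.43422387 -10.06723492 179.91355859] [0.50806751 0.02252655 0.16932705]
[[0,-0.023,-0.001,-0.012,0,0.03,-0.001],[0,-0.023,0,-0.013,0.001,0.03,0],[0,-0.022,-0.001,-0.014,0,0.03,-0.001],[0,0.001,0.04,0,0,0,0],[0,0,-0.08,0,0,0,0],[0,0,0.08,0,0,0,0],[0,0,-0.08,0,0,0,0],[0,0,0.08,0,0,0,0],[0,0,-0.08,0,0,0,0],[0,0,0.04,0,0,0,0]]
```

View pics/m1.png

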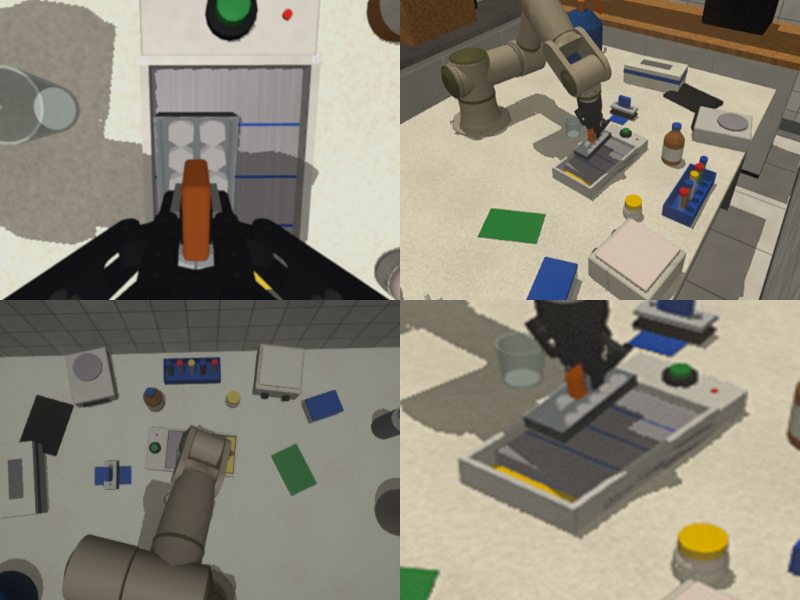

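Scene: the shaker sits over the gutter half of the bed near the robot-side wall, and the pellets are still inside. First tip and shake.

>>> arm_command(
  moves=[
    [0,-0.023,-0.001,-0.012,0,0.03,-0.001],
    [0,-0.023,0,-0.013,0.001,0.03,0],
    [0,-0.022,-0.001,-0.014,0,0.03,-0.001],
    [0,0.001,0.04,0,0,0,0],
    [0,0,-0.08,0,0,0,0],
    [0,0,0.08,0,0,0,0],
    [0,0,-0.08,0,0,0,0],
    [0,0,0.08,0,0,0,0],
    [0,0,-0.08,0,0,0,0],
    [0,0,0.04,0,0,0,0],
  ],
)

```text
clock: 27.65
tool_pos: [0.5062, 0.0075, 0.1749]
eef_rot: [-0.104, 0.736, 0.659, 0.116]
ft_force: [0.7, 0.6, -3.2]
opening: 0.179
grasp_force: 89.5
```

```bash
cat >> h.py <<'E'
def look(name):
    w=grab_frame("wrist");s=grab_frame("scene")
    b=cv2.resize(s["pixels"][150:270,195:325],(433,400),interpolation=cv2.INTER_CUBIC)
    a=cv2.resize(w["pixels"][60:300,130:370],(400,400),interpolation=cv2.INTER_CUBIC)[:,:360]
    cv2.imwrite("pics/"+name,np.hstack([a,b])[:,:,::-1])
    out={}
    for c in ["scene","wrist"]:
        out[c]=[(np.round(d["xy"]).astype(int).tolist(),round(d["score"],2)) for d in spotter.boxes_of("pellet1",c)]
    print(out,[D2(atz(s,d[0],.036)) for d in out["scene"]])
def D2(w):
    a=np.radians(SY);d=(w[:2]-S0);return (np.array([np.cos(a)*d[0]+np.sin(a)*d[1],-np.sin(a)*d[0]+np.cos(a)*d[1]])*1000).round().tolist()
E
python3 - <<'E'
from h import *
p,r,o=pose();print(p,r.as_euler("ZYX",degrees=True),SP(-.03,-.07,.022,-18)[0])
look("m2.png")
E
```

```text
[0.50615609 0.00750675 0.17491875] [  83.66897827  -17.95852188 -179.96958334] [0.50619789 0.00598881 0.17468018]
{'scene': [([141, 290], 0.33)], 'wrist': []} [[-5.0, -406.0]]
```

View pics/m2.png

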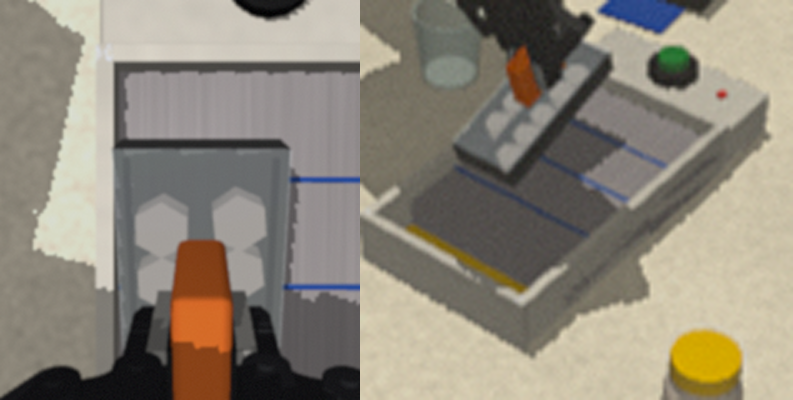

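Pellets have slid toward the spout but none is out yet. I'll store a reference frame, shake more, and detect drops by differencing.

```bash
cat >> h.py <<'E'
def newdrops(ref=None,show=True):
    s=grab_frame("scene");g=s["pixels"].astype(int)
    poly=proj(s,[D(-.072,-.15,.03),D(.072,-.15,.03),D(.072,.10,.03),D(-.072,.10,.03)]).astype(np.int32)
    m=np.zeros(g.shape[:2],np.uint8);cv2.fillPoly(m,[poly],1)
    if ref is not None:
        d=np.abs(g-np.load(ref).astype(int)).max(2)
        b=((d>18)*m).astype(np.uint8)
        n,l,st,c=cv2.connectedComponentsWithStats(b)
        for i in range(1,n):
            if st[i,4]>12: print("chg",st[i,4],c[i].round().astype(int),D2(atz(s,c[i],.036)))
    np.save("ref.npy",s["pixels"]); w=grab_frame("wrist"); 
    if ref is not None:
        dw=np.abs(w["pixels"].astype(int)-np.load("refw.npy").astype(int)).max(2); print("wrist change px",(dw[60:240,190:310]>25).sum())
    np.save("refw.npy",w["pixels"])
E
python3 - <<'E'
from h import *
newdrops()
E
```

>>> arm_command(
  moves=[
    [0,0,0.05,0,0,0,0],
    [0,0,-0.1,0,0,0,0],
    [0,0,0.1,0,0,0,0],
    [0,0,-0.1,0,0,0,0],
    [0,0,0.05,0,0,0,0],
    [0,0,0,0,0,0,0],
    [0,0,0,0,0,0,0],
    [0,0,0,0,0,0,0],
    [0,0,0,0,0,0,0],
    [0,0,0,0,0,0,0],
  ],
)

```text
clock: 29.2
tool_pos: [0.5062, 0.0069, 0.175]
eef_rot: [-0.104, 0.736, 0.659, 0.117]
ft_force: [-0.0, 0.5, -4.6]
opening: 0.176
grasp_force: 89.9
```

```bash
python3 - <<'E'
from h import *
newdrops("ref.npy")
E
```

```text
chg 13 [251 180] [-62.0, 53.0]
chg 43 [244 187] [-57.0, 17.0]
chg 56 [236 199] [-41.0, -40.0]
wrist change px 1610
```

>>> arm_command(
  moves=[
    [0,0,0.06,0,0,0,0],
    [0,0,-0.12,0,0,0,0],
    [0,0,0.12,0,0,0,0],
    [0,0,-0.12,0,0,0,0],
    [0,0,0.12,0,0,0,0],
    [0,0,-0.12,0,0,0,0],
    [0,0,0.06,0,0,0,0],
    [0,0,0,0,0,0,0],
    [0,0,0,0,0,0,0],
    [0,0,0,0,0,0,0],
  ],
)

```text
clock: 30.55
tool_pos: [0.5063, 0.0069, 0.175]
eef_rot: [-0.104, 0.736, 0.659, 0.117]
ft_force: [-0.6, 0.1, -3.4]
opening: 0.176
grasp_force: 90.3
```

```bash
python3 - <<'E'
from h import *
newdrops("ref.npy")
s=grab_frame("scene"); print(proj(s,[D(-.058,-.07,.052),D(-.002,-.07,.052)]).round())
look("m3.png")
E
```

```text
chg 28 [257 175] [-63.0, 83.0]
chg 17 [248 182] [-62.0, 39.0]
chg 13 [242 187] [-60.0, 12.0]
chg 58 [236 198] [-43.0, -37.0]
chg 37 [229 197] [-63.0, -42.0]
chg 42 [220 204] [-60.0, -80.0]
wrist change px 1428
[[223. 198.]
 [240. 206.]]
{'scene': [], 'wrist': []} []
```

View pics/m3.png

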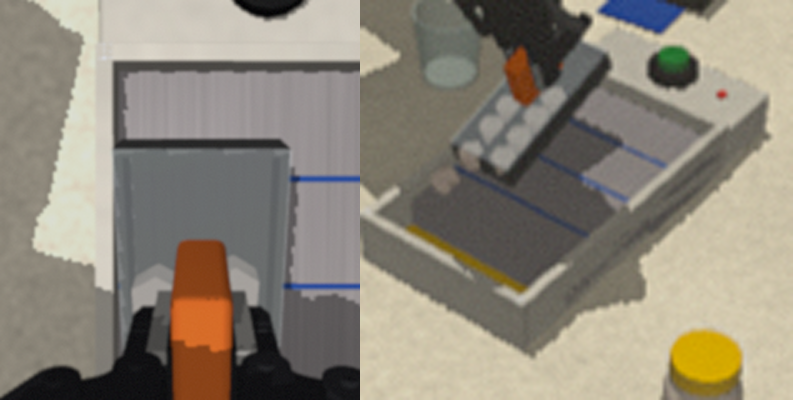

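One pellet has landed, at scene (220,204), local (-60,-80). Shakes now release about one at a time, so I'll move to the +x side, same field.

>>> arm_command(
  moves=[
    [0,0,0.05,0,0,0,0],
    [0,0,0.1,0,0,0,0],
    [0,0,0.1,0,0,0,0],
    [0,0,0.05,0,0,0,0],
    [0,0,0,0,0,0,0],
    [0,0,0,0,0,0,0],
    [0,0,0,0,0,0,0],
    [0,0,0,0,0,0,0],
    [0,0,0,0,0,0,0],
    [0,0,0,0,0,0,0],
  ],
)

```text
clock: 32.15
tool_pos: [0.5658, 0.0003, 0.175]
eef_rot: [-0.104, 0.736, 0.659, 0.117]
ft_force: [0.4, -0.8, -4.1]
opening: 0.176
grasp_force: 90.3
```

```bash
python3 - <<'E'
from h import *
print(pose()[0],SP(.03,-.07,.022,-18)[0])
newdrops()
E
```

```text
[5.65838391e-01 2.73871427e-04 1.75025265e-01] [ 0.5658181  -0.00075136  0.17468018]
```

>>> arm_command(
  moves=[
    [0,0,0.05,0,0,0,0],
    [0,0,-0.1,0,0,0,0],
    [0,0,0.1,0,0,0,0],
    [0,0,-0.1,0,0,0,0],
    [0,0,0.05,0,0,0,0],
    [0,0,0,0,0,0,0],
    [0,0,0,0,0,0,0],
    [0,0,0,0,0,0,0],
    [0,0,0,0,0,0,0],
    [0,0,0,0,0,0,0],
  ],
)

```text
clock: 33.5
tool_pos: [0.5659, 0.0003, 0.175]
eef_rot: [-0.104, 0.736, 0.659, 0.117]
ft_force: [0.4, -0.6, -3.8]
opening: 0.178
grasp_force: 90.3
```

```bash
python3 - <<'E'
from h import *
newdrops("ref.npy")
s=grab_frame("scene"); print(proj(s,[D(.002,-.07,.052),D(.058,-.07,.052)]).round())
g=s["pixels"].astype(int)
# bright low-saturation blobs in the area ahead of the spout
poly=proj(s,[D(-.07,-.108,.03),D(.07,-.108,.03),D(.07,-.06,.04),D(-.07,-.06,.04)]).astype(np.int32)
m=np.zeros(g.shape[:2],np.uint8);cv2.fillPoly(m,[poly],1)
print(np.percentile(g.min(2)[m>0],[5,50,95]))
b=((g.min(2)>np.median(g.min(2)[m>0])+25)*m).astype(np.uint8)
n,l,st,c=cv2.connectedComponentsWithStats(b)
print([(int(st[i,4]),c[i].round(),D2(atz(s,c[i],.036))) for i in range(1,n) if st[i,4]>8])
E
```

```text
chg 37 [270 188] [2.0, 55.0]
chg 21 [253 193] [-22.0, 8.0]
chg 90 [257 204] [15.0, -19.0]
chg 50 [248 202] [-8.0, -30.0]
chg 53 [242 221] [25.0, -96.0]
wrist change px 431
[[241. 207.]
 [259. 216.]]
[ 64.45  76.   103.  ]
[(27, array([220., 203.]), [-63.0, -79.0]), (18, array([243., 213.]), [8.0, -71.0]), (25, array([242., 221.]), [26.0, -96.0])]
```

>>> arm_command(
  moves=[
    [0,0.048,0,0.015,0,0,0],
    [0,0.048,0,0.016,0,0,0],
    [0,0.048,0,0.015,0,0,0],
    [0,0.048,0,0.016,0,0,0],
    [0,0.046,0,0.015,0,0,0],
    [0,0,0,0,0,0,0],
    [0,0,0,0,0,0,0],
    [0,0,0,0,0,0,0],
    [0,0,0,0,0,0,0],
    [0,0,0,0,0,0,0],
  ],
)

```text
clock: 34.9
tool_pos: [0.5714, 0.0499, 0.1751]
eef_rot: [-0.104, 0.736, 0.659, 0.117]
ft_force: [-0.1, 0.2, -3.3]
opening: 0.174
grasp_force: 90.3
```

```bash
cat >> h.py <<'E'
def blobs(ymax):
    s=grab_frame("scene");g=s["pixels"].min(2)
    th=cv2.morphologyEx(g,cv2.MORPH_TOPHAT,np.ones((13,13),np.uint8))
    poly=proj(s,[D(-.07,-.108,.03),D(.07,-.108,.03),D(.07,ymax,.03),D(-.07,ymax,.03)]).astype(np.int32)
    m=np.zeros(g.shape,np.uint8);cv2.fillPoly(m,[poly],1)
    n,l,st,c=cv2.connectedComponentsWithStats(((th>18)*m).astype(np.uint8))
    print("blobs",[(int(st[i,4]),c[i].round().astype(int).tolist(),D2(atz(s,c[i],.038))) for i in range(1,n) if st[i,4]>10])
E
python3 - <<'E'
from h import *
print(pose()[0],SP(.03,-.02,.022,-18)[0])
newdrops(); blobs(-.02)
E
```

```text
[0.57141337 0.04985298 0.1751139 ] [0.57143491 0.04893215 0.17468018]
blobs [(37, [236, 201], [-34.0, -48.0]), (20, [222, 202], [-60.0, -74.0]), (60, [256, 210], [30.0, -44.0]), (381, [234, 217], [2.0, -99.0])]
```

>>> arm_command(
  moves=[
    [0,0,0.05,0,0,0,0],
    [0,0,-0.1,0,0,0,0],
    [0,0,0.1,0,0,0,0],
    [0,0,-0.1,0,0,0,0],
    [0,0,0.05,0,0,0,0],
    [0,0,0,0,0,0,0],
    [0,0,0,0,0,0,0],
    [0,0,0,0,0,0,0],
    [0,0,0,0,0,0,0],
    [0,0,0,0,0,0,0],
  ],
)

```text
clock: 36.3
tool_pos: [0.5714, 0.05, 0.1751]
eef_rot: [-0.104, 0.736, 0.659, 0.117]
ft_force: [0.7, -0.7, -3.1]
opening: 0.175
grasp_force: 90.3
```

```bash
python3 - <<'E'
from h import *
newdrops("ref.npy"); blobs(-.02); look("m4.png")
E
```

```text
chg 45 [266 183] [-20.0, 69.0]
chg 107 [271 192] [13.0, 46.0]
chg 61 [258 194] [-7.0, 15.0]
chg 49 [245 205] [-7.0, -42.0]
chg 53 [266 209] [46.0, -24.0]
wrist change px 1
blobs [(105, [242, 204], [-15.0, -44.0]), (20, [222, 202], [-60.0, -75.0]), (28, [254, 210], [24.0, -47.0]), (395, [235, 217], [4.0, -96.0]), (29, [264, 211], [47.0, -32.0])]
{'scene': [([244, 222], 0.58), ([220, 203], 0.54), ([267, 211], 0.48), ([243, 211], 0.46)], 'wrist': []} [[32.0, -96.0], [-64.0, -78.0], [52.0, -26.0], [4.0, -65.0]]
```

View pics/m4.png

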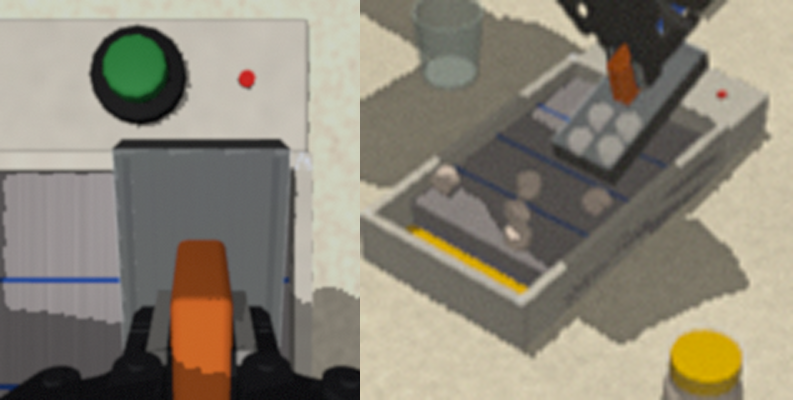

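Five pellets lie apart on the bed: scene crop (445,178), (528,183), (517,211), (515,234) and (597,200). Four remain, two per lane. Next I'll retreat into field 2.

>>> arm_command(
  moves=[
    [0,0.048,-0.03,0.016,0,0,0],
    [0,0.048,-0.04,0.016,0,0,0],
    [0,0.048,-0.04,0.016,0,0,0],
    [0,0.048,-0.04,0.015,0,0,0],
    [0,0.048,-0.03,0.015,0,0,0],
    [0,0,0,0,0,0,0],
    [0,0,0,0,0,0,0],
    [0,0,0,0,0,0,0],
    [0,0,0,0,0,0,0],
    [0,0,0,0,0,0,0],
  ],
)

```text
clock: 37.9
tool_pos: [0.5413, 0.104, 0.1751]
eef_rot: [-0.104, 0.736, 0.659, 0.117]
ft_force: [0.5, 0.2, -2.8]
opening: 0.177
grasp_force: 90.3
```

```bash
python3 - <<'E'
from h import *
print(pose()[0],SP(-.006,.03,.022,-18)[0])
newdrops()
look("x.png")
E
```

```text
[0.54127252 0.10400838 0.17510923] [0.54127958 0.10265977 0.17468018]
{'scene': [([142, 289], 0.38)], 'wrist': [([470, 146], 0.32)]} [[-5.0, -403.0]]
```

>>> arm_command(
  moves=[
    [0,0,0.05,0,0,0,0],
    [0,0,-0.1,0,0,0,0],
    [0,0,0.1,0,0,0,0],
    [0,0,-0.05,0,0,0,0],
    [0,0,0,0,0,0,0],
    [0,0,0,0,0,0,0],
    [0,0,0,0,0,0,0],
    [0,0,0,0,0,0,0],
    [0,0,0,0,0,0,0],
    [0,0,0,0,0,0,0],
  ],
)

```text
clock: 39.45
tool_pos: [0.5412, 0.1042, 0.1751]
eef_rot: [-0.104, 0.736, 0.659, 0.117]
ft_force: [0.2, -0.2, -2.9]
opening: 0.176
grasp_force: 90.4
```

```bash
python3 - <<'E'
from h import *
newdrops("ref.npy"); look("m5.png")
E
```

```text
chg 47 [260 179] [-44.0, 72.0]
chg 51 [268 182] [-19.0, 76.0]
chg 52 [254 189] [-29.0, 26.0]
chg 51 [263 193] [0.0, 27.0]
wrist change px 0
{'scene': [([297, 137], 0.68), ([254, 192], 0.57), ([245, 206], 0.49)], 'wrist': []} [[-87.0, 321.0], [-22.0, 15.0], [-5.0, -46.0]]
```

Two more dropped into field 2, at local (-29,26) and (0,27). Next, the last field.

>>> arm_command(
  moves=[
    [0,0.045,0,0.015,0,0,0],
    [0,0.045,0,0.014,0,0,0],
    [0,0.045,0,0.015,0,0,0],
    [0,0.045,0,0.014,0,0,0],
    [0,0.045,0,0.015,0,0,0],
    [0,0.045,0,0.015,0,0,0],
    [0,0,0,0,0,0,0],
    [0,0,0,0,0,0,0],
    [0,0,0,0,0,0,0],
    [0,0,0,0,0,0,0],
  ],
)

```text
clock: 41.0
tool_pos: [0.5476, 0.1604, 0.1751]
eef_rot: [-0.104, 0.736, 0.658, 0.117]
ft_force: [-0.2, -0.5, -3.2]
opening: 0.176
grasp_force: 90.4
```

```bash
python3 - <<'E'
from h import *
print(pose()[0],SP(-.006,.088,.022,-18)[0])
newdrops()
look("x2.png")
E
```

```text
[0.54755031 0.16035669 0.17514236] [0.54779508 0.16029264 0.17468018]
{'scene': [([268, 207], 0.62), ([218, 206], 0.52), ([257, 192], 0.49), ([254, 205], 0.21)], 'wrist': []} [[45.0, -12.0], [-60.0, -90.0], [-16.0, 20.0], [11.0, -28.0]]
```

>>> arm_command(
  moves=[
    [0,0,0.05,0,0,0,0],
    [0,0,-0.1,0,0,0,0],
    [0,0,0.1,0,0,0,0],
    [0,0,-0.1,0,0,0,0],
    [0,0,0.1,0,0,0,0],
    [0,0,-0.05,0,0,0,0],
    [0,0,0,0,0,0,0],
    [0,0,0,0,0,0,0],
    [0,0,0,0,0,0,0],
    [0,0,0,0,0,0,0],
  ],
)

```text
clock: 42.55
tool_pos: [0.5475, 0.1606, 0.1752]
eef_rot: [-0.104, 0.736, 0.659, 0.117]
ft_force: [-0.4, 0.1, -2.7]
opening: 0.175
grasp_force: 90.4
```

```bash
python3 - <<'E'
from h import *
newdrops("ref.npy"); look("m6.png")
E
```

```text
wrist change px 8
{'scene': [([266, 210], 0.62), ([243, 213], 0.54), ([265, 190], 0.51), ([256, 188], 0.49), ([220, 205], 0.38)], 'wrist': []} [[48.0, -25.0], [9.0, -71.0], [-4.0, 41.0], [-29.0, 33.0], [-58.0, -84.0]]
```

View pics/m6.png

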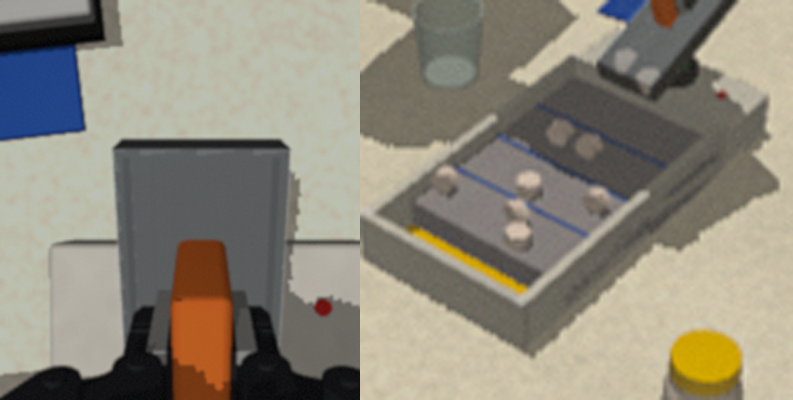

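Seven lie on the bed, separated. Two remain at the spout lip (crop (625,60), (648,78)). I'll tilt a bit more and shake again.

```bash
python3 - <<'E'
from h import *
w=[W(-.006,.088,.022,-21.5)]
for k in range(3): w+=[W(.006,.088,.022,-21.5),W(-.018,.088,.022,-21.5)]
plan(w+[W(-.006,.088,.022,-21.5)],ang=5)
E
```

```text
[[0,-0.034,0.001,-0.022,0,0.039,0.001],[0,0,0.06,0,0,0,0],[0,0,-0.12,0,0,0,0],[0,0,0.12,0,0,0,0],[0,0,-0.12,0,0,0,0],[0,0,0.12,0,0,0,0],[0,0,-0.12,0,0,0,0],[0,0,0.06,0,0,0,0],[0,0,0,0,0,0,0],[0,0,0,0,0,0,0]]
```

>>> arm_command(
  moves=[
    [0,-0.034,0.001,-0.022,0,0.039,0.001],
    [0,0,0.06,0,0,0,0],
    [0,0,-0.12,0,0,0,0],
    [0,0,0.12,0,0,0,0],
    [0,0,-0.12,0,0,0,0],
    [0,0,0.12,0,0,0,0],
    [0,0,-0.12,0,0,0,0],
    [0,0,0.06,0,0,0,0],
    [0,0,0,0,0,0,0],
    [0,0,0,0,0,0,0],
  ],
)

```text
clock: 44.1
tool_pos: [0.5472, 0.1528, 0.1771]
eef_rot: [-0.124, 0.733, 0.655, 0.139]
ft_force: [-0.7, -0.1, -3.5]
opening: 0.174
grasp_force: 90.5
```

```bash
cat >> h.py <<'E'
def pel(ymin=-.108,ymax=.10,view="scene"):
    out=[]
    for k in range(3):
        s=grab_frame(view)
        for d in spotter.boxes_of("pellet1",view):
            q=D2(atz(s,d["xy"],.036))
            if abs(q[0])<85 and -165<q[1]<140: out.append((q,np.round(d["xy"]).tolist(),round(d["score"],2)))
    out.sort(key=lambda a:a[0][1]); print(*out,sep="\n")
E
python3 - <<'E'
from h import *
pel()
s=grab_frame("scene"); print(proj(s,[D(-.034,.088,.055),D(.022,.088,.055)]).round())
r=np.load("ref.npy").astype(int); d=np.abs(s["pixels"].astype(int)-r).max(2)
n,l,st,c=cv2.connectedComponentsWithStats((d>25).astype(np.uint8))
print([(int(st[i,4]),c[i].round().tolist(),D2(atz(s,c[i],.036))) for i in range(1,n) if st[i,4]>15])
E
```

```text
([26.0, -102.0], [241.0, 222.0], 0.44)
([24.0, -93.0], [242.0, 220.0], 0.39)
([-61.0, -87.0], [218.0, 205.0], 0.41)
([10.0, -72.0], [243.0, 213.0], 0.56)
([3.0, -69.0], [242.0, 212.0], 0.55)
([8.0, -58.0], [246.0, 210.0], 0.58)
([-3.0, -47.0], [245.0, 206.0], 0.55)
([-7.0, -39.0], [246.0, 204.0], 0.45)
([53.0, -23.0], [268.0, 210.0], 0.55)
([50.0, -19.0], [268.0, 209.0], 0.54)
([46.0, -13.0], [268.0, 207.0], 0.44)
([-2.0, 26.0], [262.0, 193.0], 0.38)
([-27.0, 26.0], [255.0, 189.0], 0.53)
([-19.0, 27.0], [258.0, 190.0], 0.53)
([-26.0, 30.0], [256.0, 189.0], 0.37)
([-42.0, 88.0], [264.0, 177.0], 0.37)
([-37.0, 95.0], [267.0, 176.0], 0.39)
[[267. 172.]
 [283. 180.]]
[(835, [272.0, 41.0], [-616.0, 914.0]), (20, [152.0, 14.0], [-1280.0, 816.0]), (89, [194.0, 28.0], [-990.0, 808.0]), (17, [179.0, 32.0], [-1007.0, 727.0]), (1058, [242.0, 70.0], [-533.0, 601.0]), (41, [140.0, 48.0], [-1004.0, 491.0]), (17, [170.0, 56.0], [-844.0, 512.0]), (38, [262.0, 59.0], [-529.0, 729.0]), (177, [158.0, 85.0], [-693.0, 299.0]), (389, [255.0, 106.0], [-314.0, 397.0]), (17, [294.0, 91.0], [-270.0, 574.0]), 
[... 213 characters left out ...]
 [-387.0, 34.0]), (151, [243.0, 152.0], [-164.0, 147.0]), (45, [284.0, 146.0], [-89.0, 250.0]), (27, [304.0, 147.0], [-38.0, 289.0]), (40, [201.0, 152.0], [-266.0, 70.0]), (51, [303.0, 156.0], [-16.0, 245.0]), (16, [207.0, 161.0], [-219.0, 44.0]), (22, [274.0, 167.0], [-48.0, 146.0]), (21, [260.0, 168.0], [-75.0, 114.0]), (34, [271.0, 172.0], [-42.0, 119.0]), (38, [281.0, 173.0], [-15.0, 131.0]), (18, [242.0, 175.0], [-96.0, 54.0]), (53, [264.0, 178.0], [-39.0, 81.0]), (33, [304.0, 179.0], [52.0, 150.0]), (106, [196.0, 190.0], [-149.0, -78.0]), (144, [250.0, 200.0], [-10.0, -17.0]), (171, [305.0, 213.0], [132.0, 28.0]), (23, [271.0, 210.0], [57.0, -15.0]), (21, [278.0, 209.0], [70.0, -1.0])]
```

One fell into field 1, at (-39,81), and one is left. Shaking again.

```bash
python3 - <<'E'
from h import *
newdrops()
E
```

>>> arm_command(
  moves=[
    [0,0,0.06,0,0,0,0],
    [0,0,-0.12,0,0,0,0],
    [0,0,0.12,0,0,0,0],
    [0,0,-0.12,0,0,0,0],
    [0,0,0.12,0,0,0,0],
    [0,0,-0.12,0,0,0,0],
    [0,0,0.06,0,0,0,0],
    [0,0,0,0,0,0,0],
    [0,0,0,0,0,0,0],
    [0,0,0,0,0,0,0],
  ],
)

```text
clock: 45.8
tool_pos: [0.5469, 0.1528, 0.1772]
eef_rot: [-0.125, 0.733, 0.655, 0.139]
ft_force: [-0.4, -0.9, -2.7]
opening: 0.175
grasp_force: 90.5
```

```bash
python3 - <<'E'
from h import *
s=grab_frame("scene")
r=np.load("ref.npy").astype(int); d=np.abs(s["pixels"].astype(int)-r).max(2)
n,l,st,c=cv2.connectedComponentsWithStats((d>20).astype(np.uint8))
print([(int(st[i,4]),c[i].round().tolist(),D2(atz(s,c[i],.036))) for i in range(1,n) if st[i,4]>8 and 150<c[i][1]<230])
E
```

```text
[(45, [271.0, 171.0], [-43.0, 120.0])]
```

```bash
python3 - <<'E'
from h import *
s=grab_frame("scene"); g=s["pixels"].min(2)[158:192,254:296]
print("cols 254..")
for i,r in enumerate(g): print(158+i," ".join("%2d"%(v//10) for v in r))
print(proj(s,[D(.008,.075,.036),D(-.02,.075,.036),D(-.034,.088,.055),D(.022,.088,.055)]).round())
E
```

```text
cols 254..
158  9  9  9  9 10 14 14 17 17 17 16 16 16 16 17 17 16 16 14 15 12  9  9 10 10 10  9 10 10 10 10  9  7  9  9 10 10 10 10 10 10  9
159  9  9  9 11 14 17 16 16 17 16 16 16 16 16 16 16 16 15 14 12 10  9  9  9 10 10 10 10 10 10 10 10  9  9 10 10 10 10 10 10 10  7
160  9  9 10 14 16 17 17 16 17 16 17 16 16 16 15 15 15 15 12 10  9  9  9 10 10 10 10 10 10 10 10  9 10 10 10 10 10 10 10  9  8  5
161  9 10 14 17 17 16 17 16 16 16 17 17 17 15 15 15 15 14 11  9  9 10 10 10 10 10 10 10 10 10 10  9 10 10 10 10 10 10 10  9  5  4
162 10 14 16 17 16 17 16 16 17 16 16 16 16 15 15 15 14 12  9  9  9 10 10 10 10 10 10 10 10  9  9  9 10 10 10 10 10 10  9  6  4  3
163 14 17 17 16 16 16 16 16 16 16 15 15 15 15 15 14 12  9  9 10  9 10 10 10 10 10 10 10  9 10  9 10 10 10 10 10 10  9  7  4  4  4
164 16 17 17 16 16 16 16 16 16 15 14 15 15 15 15 13  9  9  9 10 10 10 10 10 10 10 10 10 10  9 10 10 10 10 10 10 10  7  4  4  4  6
165 16 16 16 16 16 16 16 15 15 15 15 15 15 15 14 11  9  9 10 10 10  9 10 10 10 10 10  9  9 10 10  9 10 10 10 10  8  6  4  4  6 12
166 16 16 16 17 17 17 16 15 15 15 15 15 16 14 11 
[... 2683 characters left out ...]
7 10  9  9  9  8  6  5  5  6  7  7  7  7  7  7  7  7  7  7  7  7  7  7  7  7  7  7  7  7  7  7  7  7  7  6  7  8  8  8  9  9  9
188  9  9 10  9  9  8  6  6  5  5  6  7  7  7  7  7  7  7  6  7  7  6  7  7  7  7  6  7  7  7  7  6  7  7  7  7  6  7  8  8  8  8
189 10 10  9  9  9  8  7  7  7  7  6  5  6  7  7  7  7  7  7  6  7  7  7  7  7  7  7  6  7  7  7  7  7  7  7  7  7  7  7  7  7  8
190 10 10  9  8  8  7  7  7  9  8  9  9  8  5  6  7  7  7  7  7  7  7  7  7  7  6  7  7  6  7  7  7  7  7  7  7  7  7  7  6  7  7
191 10 10 10  8  7  7  8  9  9 10 10 10  9  7  5  5  6  7  7  7  6  7  7  6  6  7  7  7  7  7  7  7  7  7  7  7  7  7  7  7  7  7
[[276. 186.]
 [268. 182.]
 [267. 172.]
 [283. 180.]]
```

```bash
python3 - <<'E'
from h import *
plan([W(-.006,.088,.03,-15,2),W(-.006,.088,.12,-5,4)],ang=4)
E
```

```text
[[0,0.035,0,0.006,0,-0.036,0],[0,0.035,0.001,0.004,0,-0.037,0],[0,0.05,0,-0.089,0,-0.028,0],[0,0.046,0,-0.092,0,-0.027,0],[0,0.042,0,-0.094,0,-0.028,0],[0,0.038,-0.001,-0.095,0,-0.028,0],[0,0,0,0,0,0,0],[0,0,0,0,0,0,0],[0,0,0,0,0,0,0],[0,0,0,0,0,0,0]]
```

>>> arm_command(
  moves=[
    [0,0.035,0,0.006,0,-0.036,0],
    [0,0.035,0.001,0.004,0,-0.037,0],
    [0,0.05,0,-0.089,0,-0.028,0],
    [0,0.046,0,-0.092,0,-0.027,0],
    [0,0.042,0,-0.094,0,-0.028,0],
    [0,0.038,-0.001,-0.095,0,-0.028,0],
    [0,0,0,0,0,0,0],
    [0,0,0,0,0,0,0],
    [0,0,0,0,0,0,0],
    [0,0,0,0,0,0,0],
  ],
)

```text
clock: 47.15
tool_pos: [0.5506, 0.1863, 0.2591]
eef_rot: [-0.029, 0.745, 0.665, 0.032]
ft_force: [-0.4, 0.4, -2.7]
opening: 0.172
grasp_force: 90.4
```

```bash
python3 - <<'E'
from h import *
s=grab_frame("scene"); p=s["pixels"][130:240,195:315]
cv2.imwrite("pics/m7.png",cv2.resize(p,(655,600),interpolation=cv2.INTER_CUBIC)[:,:,::-1]); print(pose()[0])
E
```

```text
[0.55063389 0.18632331 0.25921843]
```

View pics/m7.png

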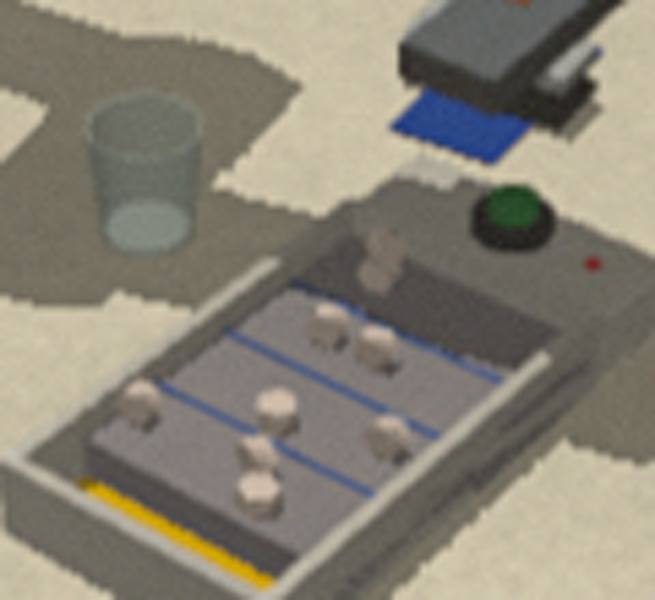

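All nine pellets are out and the shaker is empty. Two in field 1, at crop (377,275) and (383,240), lie close together, so I'll check those after setting the shaker down.

```bash
python3 - <<'E'
from h import *
m=spotter.cut_out
T=grab_frame("top")
for t,z in [("shaker_mat",.004)]:
    k=spotter.cut_out(t,"top")[0]["mask"]; c=max(cv2.findContours(k.astype(np.uint8),0,1)[0],key=cv2.contourArea)
    print(t,cv2.minAreaRect(np.array([atz(T,q[0],z)[:2] for q in c],np.float32)*1000))
q=np.array([.4785,-.3425,0]);r=rot(23.7)
plan([([.50,-.05,.27],rot(60),0),(q+[0,0,.24],r,0),(q+[0,0,.13],r,0,3),(q+[0,0,.1085],r,0,2)],step=.042,ang=8)
E
```

```text
shaker_mat ((466.10784912109375, -347.1992492675781), (171.21530151367188, 111.78160095214844), 24.207151412963867)
[[0,-0.199,-0.02,-0.026,-0.002,-0.009,0.044],[0,-0.2,-0.006,-0.024,-0.002,-0.009,0.043],[0,-0.201,0.008,-0.02,-0.002,-0.009,0.044],[0,-0.199,0.021,-0.018,-0.002,-0.009,0.043],[0,-0.198,0.035,-0.015,-0.002,-0.009,0.044],[0,-0.196,0.049,-0.012,-0.002,-0.01,0.043],[0,-0.165,0.08,0.019,0,0,0.05],[0,-0.158,0.092,0.019,0,0,0.051],[0,-0.151,0.105,0.019,0,0,0.05],[0,-0.141,0.116,0.019,0,0,0.051]]
[[0,-0.132,0.127,0.019,0,0,0.05],[0,-0.122,0.137,0.019,0,0,0.051],[0,-0.11,0.147,0.019,0,0,0.05],[0,-0.099,0.154,0.019,0,0,0.051],[0,0,0,0.183,0,0,0],[0,0.001,0,0.183,0,0,0],[0,0,0,0.184,0,0,0],[0,0,0,0.053,0,0,0],[0,0,0,0.054,0,0,0],[0,0,0,0,0,0,0]]
```

>>> arm_command(
  moves=[
    [0,-0.199,-0.02,-0.026,-0.002,-0.009,0.044],
    [0,-0.2,-0.006,-0.024,-0.002,-0.009,0.043],
    [0,-0.201,0.008,-0.02,-0.002,-0.009,0.044],
    [0,-0.199,0.021,-0.018,-0.002,-0.009,0.043],
    [0,-0.198,0.035,-0.015,-0.002,-0.009,0.044],
    [0,-0.196,0.049,-0.012,-0.002,-0.01,0.043],
    [0,-0.165,0.08,0.019,0,0,0.05],
    [0,-0.158,0.092,0.019,0,0,0.051],
    [0,-0.151,0.105,0.019,0,0,0.05],
    [0,-0.141,0.116,0.019,0,0,0.051],
  ],
)

```text
clock: 48.55
tool_pos: [0.4892, -0.1973, 0.2552]
eef_rot: [0.0, 0.934, 0.356, 0.0]
ft_force: [0.9, 0.3, -2.5]
opening: 0.177
grasp_force: 90.4
```

>>> arm_command(
  moves=[
    [0,-0.132,0.127,0.019,0,0,0.05],
    [0,-0.122,0.137,0.019,0,0,0.051],
    [0,-0.11,0.147,0.019,0,0,0.05],
    [0,-0.099,0.154,0.019,0,0,0.051],
    [0,0,0,0.183,0,0,0],
    [0,0.001,0,0.183,0,0,0],
    [0,0,0,0.184,0,0,0],
    [0,0,0,0.03,0,0,0],
    [0,0,0,0,0,0,0],
    [0,0,0,0,0,0,0],
  ],
)

```text
clock: 49.8
tool_pos: [0.4792, -0.3428, 0.1258]
eef_rot: [0.002, 0.979, 0.205, 0.001]
ft_force: [0.5, -0.4, -3.0]
opening: 0.179
grasp_force: 90.2
```

```bash
python3 - <<'E'
from h import *
p,r,o=pose();print(p,r.as_euler("ZYX",degrees=True),o["ft_force"])
q=np.array([.4785,-.3425,0]);r=rot(23.7)
plan([(q+[0,0,.1073],r,0,3)])
T=grab_frame("top"); a=[]
for k in range(2):
    T=grab_frame("top")
    for d in spotter.boxes_of("pellet1","top"): print(d["xy"],d["score"],D2(atz(T,d["xy"],.04)))
hsv=cv2.cvtColor(T["pixels"],cv2.COLOR_RGB2HSV)
u=proj(T,[D(-.07,.1,.036),D(.0,.1,.036),D(0,.05,.036),D(-.07,.05,.036)]).astype(int);lo=u.min(0);hi=u.max(0);print(lo,hi)
for y in range(lo[1],hi[1]+1): print(" ".join("%2d"%(v//10) for v in T["pixels"][y,lo[0]:hi[0]+1].min(1)))
E
```

```text
[ 0.47922557 -0.34282819  0.12580193] [ 2.37001578e+01 -4.77264473e-02  1.79800198e+02] [ 0.51238696 -0.42489565 -2.9880165 ]
[[0,-0.001,-0.001,0.031,0.001,0,0],[0,-0.001,-0.001,0.031,0,0,0],[0,-0.001,-0.001,0.031,0.001,-0.001,0],[0,0,0,0,0,0,0],[0,0,0,0,0,0,0],[0,0,0,0,0,0,0],[0,0,0,0,0,0,0],[0,0,0,0,0,0,0],[0,0,0,0,0,0,0],[0,0,0,0,0,0,0]]
[366.9, 196.2] 0.63 [24.0, -343.0]
[211 191] [231 216]
13 13  9 10 10 10 10 10 10 10 10 10 10 10 10 10 10 10 10 10  7
13 13  8 10 11 11 11 11 10 10 10 10 10 10 10 10 10 10 10 10  7
13 12  8 10 10 10 10 11 10 10 10 10 10 10 10 10 10 10 10 10  7
13 11  8 10 11 10 11 10 11 11 11 10 11 10 10 10 10 10 10 10  7
13 11  8 10 11 10 10 11 11 10 10 11 11 11 10 11 10 10 10 10  6
13 11  8 10 11 11 11 11 10 10 10 10 10 10 10 10 10 10 10 10  6
13 10 10 10 11 11 11 10 10  8  8 10 10 10 10 11 11 10 10  9  6
13  9 10 11 11 11 10  9  9  9  9  9  8  8 10 10 11 11 10  9  7
13  9 10 11 11 11 10  9 11 12 12 12  9  8  8 10 11 11 10  9  7
13  9 10 10 11 10 10 10 12 13 13 13 11 10  8 10 11 11 10  8  7
13  8 10 11 10 10 10 11 13 13 13 12 11 10  8 10 11 10 10  8  8
13  8 10 
[... 235 characters left out ...]
0  6  9
10 10 10 11 11 11 11 11 10  9 10 11 10  9 10 10 10 10 10  6 10
10 10 10 10 11 11 11 11 11 11 11 11 11 10 11 11 11 10  9  6 10
 9 10 10 10 10 10 10 10 11 11 10 11 11 11 11 11 11 11  9  7 10
 9 10 10 10 10 10 10 10 10 10 11 10 10 10 10 10 11 10  9  7 10
 9 10 10 10 10 10 11 10 10 11 11 11 11 10 10 11 11 10  8  7 10
 8 10 10 10 11 11 11 11 11 11 11 11 11 11 11 10 10 10  7  8 10
 8 10 10 10 10 10 11 10 11 11 11 11 11 11 11 11 11 10  7  8 10
 8 10 10 10 10 10 10 10 11 11 11 11 11 10 11 11 11 10  7  9 10
 8 10 10 10 10 10 10 10 11 10 10 10 11 10 11 10 11 10  7  9 10
10 10 10 10 10  9  9 11 11 10 11 11 10 10 10 10 10 10  6  9 10
13 12 12 12 12 12 12 12 12 11 11 11 10 10 10 10 10  9  8 11 11
```

The top view suggests the two field-1 pellets overlap, about 23 mm in total extent. I'll set the shaker down first, then inspect close up and separate them.

>>> arm_command(
  moves=[
    [0,-0.001,-0.001,0.031,0.001,0,0],
    [0,-0.001,-0.001,0.031,0,0,0],
    [0,-0.001,-0.001,0.032,0.001,0,0],
    [0,0,0,0,0,0,0],
    [0.4,0,0,0,0,0,0],
    [0.7,0,0,0,0,0,0],
    [1,0,0,0,0,0,0],
    [1,0,0,0,0,0,0],
    [1,0,0,0,0,0,0],
    [1,0,0,0,0,0,0],
  ],
)

```text
clock: 51.3
tool_pos: [0.4779, -0.342, 0.1053]
eef_rot: [-0.001, 0.979, 0.205, -0.0]
ft_force: [-0.2, 0.4, -0.3]
opening: 1.0
grasp_force: 0.0
```

>>> arm_command(
  moves=[
    [1,0,0,-0.1,0,0,0],
    [1,0,0,-0.2,0,0,0],
    [1,0,0,-0.2,0,0,0],
    [1,0,0,-0.2,0,0,0],
    [0,0,0,0,0,0,0],
    [0,0,0,0,0,0,0],
    [0,0,0,0,0,0,0],
    [0,0,0,0,0,0,0],
    [0,0,0,0,0,0,0],
    [0,0,0,0,0,0,0],
  ],
)

```text
clock: 52.55
tool_pos: [0.4781, -0.3423, 0.2452]
eef_rot: [-0.001, 0.979, 0.205, -0.0]
ft_force: [-1.3, 0.0, 0.9]
opening: -0.001
grasp_force: 0.0
```

```bash
python3 - <<'E'
from h import *
p,r,o=pose();print(p,o["opening"],o["ft_force"])
f=grab_frame("wrist");T=grab_frame("top")
for t,z in [("shaker",.027),("shaker_mat",.004)]:
    for c,F in [("wrist",f),("top",T)]:
        m=spotter.cut_out(t,c)
        if m:
            k=max(cv2.findContours(m[0]["mask"].astype(np.uint8),0,1)[0],key=cv2.contourArea)
            print(t,c,cv2.minAreaRect(np.array([atz(F,q[0],z)[:2] for q in k],np.float32)*1000))
# camera over field 1: cam is 8cm along tool +x
plan([([.46,-.10,.26],rot(5),0),([.46,.105,.22],rot(SY),0)],step=.045)
E
```

```text
[ 0.47806939 -0.34229291  0.24515971] -0.0013671364887682589 [-1.30752643  0.0319512   0.9429961 ]
shaker top ((505.0002136230469, -327.1882629394531), (45.12739181518555, 62.74375534057617), 24.996185302734375)
shaker_mat wrist ((468.12347412109375, -346.64862060546875), (169.58184814453125, 111.64468383789062), 23.86637306213379)
shaker_mat top ((498.81793212890625, -332.4479675292969), (100.50135040283203, 113.84026336669922), 23.709203720092773)
[[0,0.067,-0.191,-0.012,0,0,0.035],[0,0.057,-0.194,-0.012,0,0,0.034],[0,0.046,-0.198,-0.011,-0.001,0,0.035],[0,0.036,-0.199,-0.012,0,0,0.034],[0,0.025,-0.201,-0.013,0,0,0.035],[0,0.013,-0.202,-0.012,0,0,0.035],[0,0.018,-0.204,0.04,0,0,0.025],[0,0.01,-0.205,0.04,0,0,0.026],[0,0.001,-0.205,0.041,0,0,0.025],[0,-0.006,-0.205,0.04,0,0,0.026]]
[[0,-0.015,-0.204,0.04,0,0,0.025],[0,0,0,0,0,0,0],[0,0,0,0,0,0,0],[0,0,0,0,0,0,0],[0,0,0,0,0,0,0],[0,0,0,0,0,0,0],[0,0,0,0,0,0,0],[0,0,0,0,0,0,0],[0,0,0,0,0,0,0],[0,0,0,0,0,0,0]]
```

>>> arm_command(
  moves=[
    [0,0.067,-0.191,-0.012,0,0,0.035],
    [0,0.057,-0.194,-0.012,0,0,0.034],
    [0,0.046,-0.198,-0.011,-0.001,0,0.035],
    [0,0.036,-0.199,-0.012,0,0,0.034],
    [0,0.025,-0.201,-0.013,0,0,0.035],
    [0,0.013,-0.202,-0.012,0,0,0.035],
    [0,0.018,-0.204,0.04,0,0,0.025],
    [0,0.01,-0.205,0.04,0,0,0.026],
    [0,0.001,-0.205,0.041,0,0,0.025],
    [0,-0.006,-0.205,0.04,0,0,0.026],
  ],
)

```text
clock: 54.1
tool_pos: [0.46, 0.0653, 0.2279]
eef_rot: [-0.0, 0.999, -0.037, -0.0]
ft_force: [0.6, 0.1, 0.7]
opening: -0.001
grasp_force: 0.0
```

>>> arm_command(
  moves=[
    [0,-0.015,-0.204,0.04,0,0,0.025],
    [0,0,0,0,0,0,0],
    [0,0,0,0,0,0,0],
    [0,0,0,0,0,0,0],
    [0,0,0,0,0,0,0],
    [0,0,0,0,0,0,0],
    [0,0,0,0,0,0,0],
    [0,0,0,0,0,0,0],
    [0,0,0,0,0,0,0],
    [0,0,0,0,0,0,0],
  ],
)

```text
clock: 55.35
tool_pos: [0.4601, 0.105, 0.22]
eef_rot: [-0.0, 0.998, -0.056, -0.0]
ft_force: [0.9, 0.6, -0.2]
opening: 0.001
grasp_force: 0.0
```

```bash
python3 - <<'E'
from h import *
p,r,o=pose();print(p)
f=grab_frame("wrist");np.save("w8.npy",f,allow_pickle=True)
for d in spotter.cut_out("pellet1","wrist"):
    k=max(cv2.findContours(d["mask"].astype(np.uint8),0,1)[0],key=cv2.contourArea)
    print(np.round(d["xy"]),round(d["score"],2),D2(atz(f,d["xy"],.042)),np.round(cv2.minAreaRect(k)[1]),d["mask"].sum())
u=proj(f,[D(-.06,.1,.03),D(-.01,.1,.03),D(-.01,.055,.03),D(-.06,.055,.03)]);print(u.round())
lo=u.min(0).astype(int);hi=u.max(0).astype(int)
g=f["pixels"].min(2)
for y in range(lo[1],hi[1]+1,2): print(y," ".join("%2d"%(v//10) for v in g[y,lo[0]:hi[0]+1:2]))
m=spotter.boxes_of("wiper","wrist");print("wiper",[(d["xy"],d["score"]) for d in m])
E
```

```text
[0.46007754 0.10498012 0.21996831]
[373.  23.] 0.98 [46.0, -26.0] [24. 31.] 663
[304. 118.] 0.92 [-24.0, 23.0] [25. 18.] 409
[304.  82.] 0.91 [5.0, 25.0] [28. 18.] 493
[384.  96.] 0.9 [-7.0, -42.0] [24. 27.] 548
[431.  77.] 0.82 [8.0, -77.0] [25. 29.] 630
[457.  55.] 0.64 [25.0, -94.0] [25. 36.] 760
[417. 159.] 0.6 [-58.0, -78.0] [24. 25.] 532
[240. 125.] 0.56 [-30.0, 76.0] [26. 18.] 463
[241. 135.] 0.42 [-38.0, 76.0] [ 5. 12.] 60
[[215. 158.]
 [213. 101.]
 [265. 101.]
 [264. 158.]]
100  8  8  8  8  8  8  8  7  8  8  8  8  8  8  8  8  8  8  8  8  8  8  8  8  8  8  8
102  8  8  8  8  8  8  7  8  8  8  8  8  7  8  8  8  8  8  8  7  8  8  8  8  8  8  8
104  8  8  8  8  8  8  8  8  8  8  8  8  8  8  8  8  8  8  8  8  8  8  8  8  8  8  8
106  8  8  8  8  8  8  8  8  8  8  8  8  8  8  8  8  8  8  8  8  8  8  8  8  8  8  8
108  8  8  8  8  8  8  8  8  8  8  8  8  8  8  8  8  8  8  8  8  8  8  8  8  8  8  8
110  8  8  8  8  8  8  8  8  8  8  8  8  8  8  8  8  8  7  8  8  8  8  7  8  8  7  7
112  8  8  8  8  8  8  8  8  8  8  8  8  8  8  8  8  8  8  8  8  8  8  8  8  8  8  8
114  8  8  8  8  
[... 1182 characters left out ...]
  8  8  8  7  8  8  8  8  8  8  7  7  8  8  8  8  8  8  8  8  8  8  8  8  8
144  7  7  7  7  7  7  7  7  7  7  7  7  7  7  8  7  7  7  7  7  7  7  7  7  7  7  7
146  7  7  7  7  7  7  7  7  7  7  7  7  7  7  7  7  7  8  7  7  8  7  8  8  8  7  8
148  7  7  7  7  7  7  7  7  7  8  8  7  8  7  8  7  7  8  8  8  8  8  7  8  8  8  8
150  7  7  7  7  7  7  7  7  7  7  7  7  7  7  7  7  7  8  7  7  7  7  7  7  8  7  7
152  7  7  7  7  7  7  7  7  7  7  7  7  7  7  7  7  7  7  7  7  7  7  7  7  7  7  7
154  7  8  8  7  7  8  7  7  8  7  7  8  8  7  7  8  8  8  7  8  7  8  8  7  7  8  7
156  7  7  7  7  7  7  7  7  7  7  7  7  7  7  7  7  7  7  7  7  7  7  7  7  7  7  7
wiper [([25.4, 213.0], 0.96)]
```

```bash
python3 - <<'E'
from h import *
f=np.load("w8.npy",allow_pickle=True).item()
S=grab_frame("scene");T=grab_frame("top")
for n,o in [("up T+w",[(T,(220.8,200.5)),(f,(240,126))]),("up S+w",[(S,(265.1,174)),(f,(240,126))]),("up S+T",[(S,(265.1,174)),(T,(220.8,200.5))]),("low S+w",[(S,(264,180.4)),(f,(241,135))]),("low S+T",[(S,(264,180.4)),(T,(221.5,204.5))]),("ref pellet S+w",[(S,(255.5,189)),(f,(304,118))])]:
    x,e=tri(o);print(n,D2(x),x[2].round(4),np.round(e,4))
g=S["pixels"].min(2)[166:196,250:282]
for i,r in enumerate(g): print(166+i," ".join("%2d"%(v//10) for v in r))
E
```

```text
up T+w [-28.0, 76.0] 0.0589 [0.0005 0.0005]
up S+w [-29.0, 76.0] 0.0583 [0.0008 0.0008]
up S+T [-29.0, 75.0] 0.0595 [0.0006 0.0006]
low S+w [-37.0, 77.0] 0.0319 [0.0022 0.0022]
low S+T [-36.0, 76.0] 0.0329 [0.0017 0.0017]
ref pellet S+w [-23.0, 23.0] 0.041 [0.0004 0.0004]
166 16 16 16 16 16 16 16 14 13 12 13 14 15 15 15 15 15 15 15 15 15 15 15 15 15 15 15 15 15 15 16 15
167 16 16 16 16 16 16 14 10  9  8  9 11 12 13 15 15 15 15 15 15 15 15 15 15 15 15 15 15 15 15 15 13
168 16 16 16 16 16 13 10  8  8  8  9  9  9 10 12 14 15 15 13 13 15 15 15 15 15 15 15 15 15 15 14 10
169 16 16 16 14 12  9  8  8  8  9  9  9  9  9  9 10 12 12  9 10 12 13 13 15 15 15 15 15 15 15 14  8
170 16 16 14 10  9  8  8  8  8  8  9  9  9  9  9  9  9  9  8  8  9  9  9 12 12 13 15 15 15 16 15  8
171 16 13 11  8  8  8  8  8  8  9  9  9  9  9  9  9  9  9  9  9  8  8  9  9  9 10 12 13 13 16 15  8
172 12 10  9  8  8  8  8  8  8  8  9  9  9 10  9 10  9  9  9  9  9  9  9  9  9  9  9  9 10 12 12  8
173  9  8  8  8  8  8  8  8  7  7  8  8  9 10 10  9  9  8  9  9  9  9  9  9  9  9  9  8  9  9  9  8
174  8  8  8  8  8  8  8  8
[... 1472 characters left out ...]

189  8  9 10 10 10 10  9  9  9  8  7  7  7  7  6  6  6  6  7  7  7  7  7  7  7  7  7  7  7  7  7  7
190  7  9 10 10 10 10  9  9  8  7  7  8  8  9  9  9  8  6  6  7  7  7  7  7  7  7  7  7  7  7  7  7
191  7  8 10 10 10 10 10  8  7  7  8  9  9 10 10 10  9  7  5  5  6  7  7  6  7  7  7  7  7  7  7  7
192  7  8  9 10 10 10  9  7  7  8  9  9 10 10 10 10 10  8  6  6  5  6  7  7  7  7  7  7  7  7  7  7
193  7  7  8  8  9  9  8  7  7  8 10  9 10 10  9 10 10  9  7  7  7  6  5  6  6  7  7  7  7  7  7  7
194  7  7  6  7  7  7  7  6  7  8 10  9  9  9  9  9  9  9  7  7  7  7  7  6  6  5  6  7  7  7  7  7
195  7  7  7  7  7  6  6  7  7  8  9  9 10 10  9  8  8  7  7  7  7  7  7  7  7  6  6  6  6  7  7  7
```

The triangulated top is at z≈0.059, so one pellet sits on another (upper at local (-29,76), lower at (-36,76)). I'll push the upper one off with the closed fingertips, checking the tip length first.

```bash
python3 - <<'E'
from h import *
f=grab_frame("wrist");p,r,o=pose()
for L in (.06,.073,.086): print(L,[proj(f,p+r.apply([dx,0,L]))[0].round(1) for dx in (.011,-.011)])
g=f["pixels"].max(2); u=int(proj(f,p+r.apply([0,0,.073]))[0][0])
for v in range(190,330,5): print(v,g[v,u-40:u+41:5])
h=p+np.array([0,0,0]); R0=rot(SY)
A=D(-.064,.076,0)
plan([(A+[0,0,.16],R0,0),(A+[0,0,.124],R0,0,3)],step=.045)
E
```

```text
0.06 [array([251.1, 241.6]), array([251.1, 278.5])]
0.073 [array([251.1, 230.2]), array([251. , 264.9])]
0.086 [array([251. , 220.5]), array([251. , 253.1])]
190 [154 131 133 128 133 131 128 129 128 130 132 126 123 133 128 130 126]
195 [193 124 125 131 132 125 129 133 133 132 128 133 125 136 130 130 131]
200 [207 131 124 135 131 130 127 133 128 134 127 130 131 127 130 135 130]
205 [209 210 206 127 135 130 132 129 128 133 133 132 130 129 132 132 123]
210 [209 208 210 124 128 126 128 132 127 135 131 129 132 131 136 129 130]
215 [210 206 208 132 126 127 131 131 136 130 132 131 130 126 128 131 134]
220 [205 207 207 130 130 123 127 131 130 131 130 129 129 125 127 133 132]
225 [208 206 205 131 128 135 131 125 124 129 130 128 125 130 130 127 127]
230 [209 210 206 133 128 134 131 134 131 131 131 132 131 130 127 129 128]
235 [201 206 205 156 132 130  82  84  60  84  80 127 126 130 132 130 127]
240 [205 205 209 164 125 130  68  67  16  67  66 134 131 132 127 131 130]
245 [206 208 209 125  21  26  67  66  10  68  67  20  23 129 132 132 132]
250 [209 208 208  17  19  33  67  64  12  67  69  17  
[... 522 characters left out ...]
90 [14 17 13 17 14 19 17 20 20 15 15 16 15 15 16 14 14]
295 [18 14 17 20 14 16 15 18 21 13 19 18 17 14 16 14 17]
300 [15 18 14 14 16 17 15 16 19 13 14 16 16 18 16 15 16]
305 [15 15 14 15 11 15 13 18 18 18 13 15 13 15 14 14 15]
310 [16 18 18 15 12 17 15 21 19 15 13 15 18 17 17 16 16]
315 [ 17  16  14  19  14  18  16  44 104  17  14  17  15  16  16  14  14]
320 [ 17  19  18  17  17  16  15  69 100  36  15  17  17  16  15  15  17]
325 [ 17  23  17  16  15  18  16 114 151  66  15  16  17  15  15  20  16]
[[0,0.057,-0.021,0.15,0,0,0],[0,0.058,-0.022,0.15,0,0,0],[0,0,0,0.06,0,0,0],[0,0,0,0.06,0,0,0],[0,0,0,0.06,0,0,0],[0,0,0,0,0,0,0],[0,0,0,0,0,0,0],[0,0,0,0,0,0,0],[0,0,0,0,0,0,0],[0,0,0,0,0,0,0]]
```

>>> arm_command(
  moves=[
    [0,0.057,-0.021,0.15,0,0,0],
    [0,0.058,-0.022,0.15,0,0,0],
    [0,0,0,0.06,0,0,0],
    [0,0,0,0.06,0,0,0],
    [0,0,0,0.06,0,0,0],
    [0,0,0,0,0,0,0],
    [0,0,0,0,0,0,0],
    [0,0,0,0,0,0,0],
    [0,0,0,0,0,0,0],
    [0,0,0,0,0,0,0],
  ],
)

```text
clock: 56.9
tool_pos: [0.4839, 0.111, 0.1241]
eef_rot: [-0.0, 0.998, -0.056, -0.0]
ft_force: [0.7, 0.0, 0.6]
opening: -0.002
grasp_force: 0.0
```

```bash
python3 - <<'E'
from h import *
p,r,o=pose();print(p,D2(p),o["ft_force"])
f=grab_frame("wrist")
for d in spotter.cut_out("pellet1","wrist"):
    print(np.round(d["xy"]),round(d["score"],2),D2(atz(f,d["xy"],.05)),d["mask"].sum())
E
```

```text
[0.48387521 0.11098925 0.12408405] [-64.0, 76.0] [0.65961514 0.00705955 0.59393153]
[351. 122.] 0.96 [5.0, 27.0] 1215
[253. 193.] 0.92 [-32.0, 75.0] 1265
[503. 230.] 0.9 [-53.0, -64.0] 522
[470.  28.] 0.67 [46.0, -21.0] 2114
[470. 143.] 0.63 [-5.0, -34.0] 1573
```

>>> arm_command(
  moves=[
    [0,0.025,0,0,0,0,0],
    [0,0.02,0,0.02,0,0,0],
    [0,0.025,0,0,0,0,0],
    [0,0.025,0,0,0,0,0],
    [0,0.025,0,0,0,0,0],
    [0,0.025,0,0,0,0,0],
    [0,0.025,0,0,0,0,0],
    [0,0.025,0,0,0,0,0],
    [0,0,0,0,0,0,0],
    [0,0,0,0,0,0,0],
  ],
)

```text
clock: 58.25
tool_pos: [0.5233, 0.1072, 0.1215]
eef_rot: [-0.001, 0.998, -0.056, 0.001]
ft_force: [-3.9, 4.5, 14.4]
opening: -0.001
grasp_force: 7.0
```

```bash
python3 - <<'E'
from h import *
p,r,o=pose();print(p,D2(p),o["ft_force"])
f=grab_frame("wrist")
for d in spotter.cut_out("pellet1","wrist"):
    print(np.round(d["xy"]),round(d["score"],2),D2(atz(f,d["xy"],.04)),d["mask"].sum())
plan([(p+[0,0,.06],rot(SY),0,2),(D(-.09,.08,.22),rot(SY),0)],step=.04)
E
```

```text
[0.5232527  0.10718708 0.12145232] [-24.0, 77.0] [-3.91159033  4.45436846 14.39783378]
[457. 212.] 0.87 [-6.0, -41.0] 1355
[497. 291.] 0.87 [-59.0, -78.0] 885
[259. 204.] 0.77 [-1.0, 72.0] 1031
[454. 115.] 0.75 [48.0, -27.0] 1758
[508. 190.] 0.68 [7.0, -66.0] 197
[346. 196.] 0.65 [4.0, 24.0] 986
[252. 225.] 0.63 [-14.0, 76.0] 257
[339. 243.] 0.63 [-26.0, 25.0] 797
[[0,0,0,-0.15,-0.001,0,0],[0,0.001,0,-0.15,0,-0.001,0],[0,-0.164,-0.008,-0.096,0,0,0],[0,-0.164,-0.009,-0.097,0,0,0],[0,0,0,0,0,0,0],[0,0,0,0,0,0,0],[0,0,0,0,0,0,0],[0,0,0,0,0,0,0],[0,0,0,0,0,0,0],[0,0,0,0,0,0,0]]
```

>>> arm_command(
  moves=[
    [0,0,0,-0.15,0,0,0],
    [0,0,0,-0.15,0,0,0],
    [0,-0.164,-0.008,-0.096,0,0,0],
    [0,-0.164,-0.009,-0.097,0,0,0],
    [0,0,0,0,0,0,0],
    [0,0,0,0,0,0,0],
    [0,0,0,0,0,0,0],
    [0,0,0,0,0,0,0],
    [0,0,0,0,0,0,0],
    [0,0,0,0,0,0,0],
  ],
)

```text
clock: 59.6
tool_pos: [0.4579, 0.1173, 0.2185]
eef_rot: [-0.0, 0.998, -0.056, -0.0]
ft_force: [0.1, -0.2, -0.7]
opening: -0.003
grasp_force: 0.0
```

```bash
python3 - <<'E'
from h import *
p,r,o=pose();print(p,o["ft_force"])
f=grab_frame("wrist")
for d in spotter.cut_out("pellet1","wrist"):
    k=max(cv2.findContours(d["mask"].astype(np.uint8),0,1)[0],key=cv2.contourArea)
    print(np.round(d["xy"]),round(d["score"],2),D2(atz(f,d["xy"],.042)),np.round(cv2.minAreaRect(k)[1]),d["mask"].sum())
u=proj(f,[D(-.06,.1,.03),D(.03,.1,.03),D(.03,.055,.03),D(-.06,.055,.03)])
lo=u.min(0).astype(int);hi=u.max(0).astype(int);print(lo,hi)
g=f["pixels"].min(2)
for y in range(lo[1],hi[1]+1,3): print(y," ".join("%2d"%(v//10) for v in g[y,lo[0]:hi[0]+1:2]))
S=grab_frame("scene");g=S["pixels"].min(2)[168:194,252:290]
for i,r in enumerate(g): print(168+i," ".join("%2d"%(v//10) for v in r))
E
```

```text
[0.45793218 0.11725495 0.21848648] [ 0.07630232 -0.20216579 -0.72387449]
[254. 110.] 0.94 [-20.0, 77.0] [24. 14.] 322
[437. 156.] 0.94 [-60.0, -82.0] [23. 27.] 538
[401.  95.] 0.86 [-9.0, -42.0] [24. 27.] 551
[259.  84.] 0.81 [-1.0, 73.0] [23. 23.] 436
[472.  46.] 0.79 [27.0, -92.0] [25. 36.] 758
[321.  78.] 0.73 [4.0, 24.0] [27. 20.] 499
[315. 113.] 0.7 [-23.0, 26.0] [24. 18.] 385
[395.  19.] 0.7 [45.0, -29.0] [27. 32.] 754
[448.  73.] 0.57 [8.0, -78.0] [26. 30.] 684
[225  44] [281 154]
44  8  8  8  8  8  8  8  8  8  8  8  8  8  8  8  8  8  8  8  8  8  8  8  8  8  8  8  8  8
47  8  8  8  8  8  8  8  8  8  8  8  8  8  8  8  8  8  8  8  8  8  8  8  8  8  8  8  8  8
50  8  8  8  8  8  8  8  8  8  8  8  8  8  8  8  8  8  8  8  8  8  8  8  8  8  8  8  8  8
53  8  8  8  8  8  8  8  8  8  8  8  8  8  8  8  8  8  8  8  8  8  8  8  8  8  8  8  8  8
56  8  8  8  8  8  8  8  8  8  8  8  8  8  8  8  8  8  8  8  8  8  8  8  8  8  8  8  8  8
59  8  8  8  8  8  8  8  8  8  8  8  8  8  8  8  8  8  8  8  8  8  8  8  8  8  8  8  8  8
62  8  8  8  8  8  8  8  8  8  8  8  8  8  8  8  8  8  8  8  8  8  
[... 5108 characters left out ...]
10 10  9 10  9  9  8  6  5  5  5  6  7  7  7  6  7  8  9 10 10  9  8  6  7  7  7  7  7  7  7  7  7  7  7  8 10
189 10 10 10 10  9  9  9  7  7  7  7  7  6  5  6  7  7  7  7  8  8  8  8  7  7  7  7  7  7  7  7  7  7  7  7  8 10 12
190 10 10 10 10 10  8  8  7  7  8  9  9  9  9  8  6  6  7  7  7  7  7  7  7  7  7  7  7  7  7  7  7  7  7  8 10 11 12
191 10 10 10 10 10  8  7  7  8  9 10 10 10 10 10  7  5  6  6  7  7  6  7  7  7  7  7  7  7  7  7  7  7  7 10 12 11 11
192  9 10 10 10  9  7  7  7  9 10  9 10 10 10  9  8  6  6  5  5  6  7  7  7  7  7  7  7  7  7  6  8 10 10 12 11 12 12
193  8  8  9  9  8  7  7  8 10  9  9 10 10  9 10  9  7  7  6  6  5  6  6  7  7  7  7  7  7  7  8 10 12 12 11 11 11 11
```

They are separated now: one flat at (0,73), the other standing on edge at (-20,77). I'll nudge its top toward -x so it lies flat.

```bash
python3 - <<'E'
from h import *
R0=rot(SY)
plan([(D(.008,.078,.16),R0,0),(D(.008,.078,.119),R0,0,3)],step=.04)
plan([(D(-.018,.078,.119),R0,0,8),(D(-.018,.078,.119),R0,0,2)],start=(D(.008,.078,.119),R0))
plan([(D(-.018,.078,.17),R0,0,3),(D(-.09,.078,.22),R0,0)],step=.045,start=(D(-.018,.078,.119),R0))
E
```

```text
[[0,0.164,0.002,0.097,0,0,0],[0,0.165,0.003,0.098,0,0,0],[0,0.164,0.002,0.097,0,0,0],[0,0,0,0.068,0,0,0],[0,0,0,0.069,0,0,0],[0,0,0,0.068,0,0,0],[0,0,0,0,0,0,0],[0,0,0,0,0,0,0],[0,0,0,0,0,0,0],[0,0,0,0,0,0,0]]
[[0,-0.016,0,0,0,0,0],[0,-0.017,0,0,0,0,0],[0,-0.016,0,0,0,0,0],[0,-0.016,0,0,0,0,0],[0,-0.016,0,0,0,0,0],[0,-0.016,0,0,0,0,0],[0,-0.017,0,0,0,0,0],[0,-0.016,0,0,0,0,0],[0,0,0,0,0,0,0],[0,0,0,0,0,0,0]]
[[0,0,0,-0.085,0,0,0],[0,0,0,-0.085,0,0,0],[0,0,0,-0.085,0,0,0],[0,-0.18,0,-0.125,0,0,0],[0,-0.18,0,-0.125,0,0,0],[0,0,0,0,0,0,0],[0,0,0,0,0,0,0],[0,0,0,0,0,0,0],[0,0,0,0,0,0,0],[0,0,0,0,0,0,0]]
```

>>> arm_command(
  moves=[
    [0,0.164,0.002,0.097,0,0,0],
    [0,0.165,0.003,0.098,0,0,0],
    [0,0.164,0.002,0.097,0,0,0],
    [0,0,0,0.068,0,0,0],
    [0,0,0,0.069,0,0,0],
    [0,0,0,0.068,0,0,0],
    [0,0,0,0,0,0,0],
    [0,0,0,0,0,0,0],
    [0,0,0,0,0,0,0],
    [0,0,0,0,0,0,0],
  ],
)

```text
clock: 61.0
tool_pos: [0.5557, 0.1049, 0.1195]
eef_rot: [-0.0, 0.998, -0.056, -0.0]
ft_force: [0.5, -0.2, 0.2]
opening: 0.001
grasp_force: 0.0
```

```bash
python3 -c "
from h import *
p,r,o=pose();print(p,D2(p),o['ft_force'])"
```

```text
[0.55571683 0.10488585 0.11947702] [8.0, 78.0] [ 0.53815206 -0.18748822  0.22910181]
```

>>> arm_command(
  moves=[
    [0,-0.016,0,0,0,0,0],
    [0,-0.017,0,0,0,0,0],
    [0,-0.016,0,0,0,0,0],
    [0,-0.016,0,0,0,0,0],
    [0,-0.016,0,0,0,0,0],
    [0,-0.016,0,0,0,0,0],
    [0,-0.017,0,0,0,0,0],
    [0,-0.016,0,0,0,0,0],
    [0,0,0,0,0,0,0],
    [0,0,0,0,0,0,0],
  ],
)

```text
clock: 62.25
tool_pos: [0.5312, 0.1074, 0.1211]
eef_rot: [0.0, 0.998, -0.056, 0.002]
ft_force: [2.0, -2.8, 12.9]
opening: 0.004
grasp_force: 5.8
```

>>> arm_command(
  moves=[
    [0,0,0,-0.085,0,0,0],
    [0,0,0,-0.085,0,0,0],
    [0,0,0,-0.085,0,0,0],
    [0,-0.18,0,-0.125,0,0,0],
    [0,-0.18,0,-0.125,0,0,0],
    [0,0,0,0,0,0,0],
    [0,0,0,0,0,0,0],
    [0,0,0,0,0,0,0],
    [0,0,0,0,0,0,0],
    [0,0,0,0,0,0,0],
  ],
)

```text
clock: 63.5
tool_pos: [0.4584, 0.1158, 0.2198]
eef_rot: [-0.0, 0.998, -0.056, -0.001]
ft_force: [0.7, -0.2, 0.6]
opening: 0.0
grasp_force: 0.0
```

```bash
python3 - <<'E'
from h import *
p,r,o=pose();print(p,D2(p),o["ft_force"])
f=grab_frame("wrist")
for d in spotter.cut_out("pellet1","wrist"):
    k=max(cv2.findContours(d["mask"].astype(np.uint8),0,1)[0],key=cv2.contourArea)
    print(np.round(d["xy"]),round(d["score"],2),D2(atz(f,d["xy"],.042)),np.round(cv2.minAreaRect(k)[1]),d["mask"].sum())
g=f["pixels"].min(2)
for y in range(75,150,3): print(y," ".join("%2d"%(v//10) for v in g[y,222:290:2]))
E
```

```text
[0.45842613 0.11577268 0.21982714] [-90.0, 78.0] [ 0.66103165 -0.23581733  0.59186875]
[318.  78.] 0.93 [5.0, 24.0] [28. 19.] 522
[397.  94.] 0.8 [-7.0, -41.0] [26. 27.] 596
[388.  22.] 0.69 [44.0, -26.0] [31. 27.] 728
[315. 112.] 0.66 [-22.0, 24.0] [25. 19.] 443
[257.  84.] 0.64 [-0.0, 73.0] [23. 22.] 429
[431. 156.] 0.57 [-59.0, -79.0] [23. 26.] 541
[254. 125.] 0.56 [-32.0, 75.0] [24. 15.] 344
[446.  74.] 0.56 [8.0, -78.0] [25. 30.] 638
75  8  8  8  8  8  8  8  8  8  8  8  8  8  8 10 11 11 11 11 11 11 11  9  8  8  8  8  8  8  8  7  2  5  8
78  7  8  8  8  8  8  8  8  8  8  8  8  8  9 11 11 11 11 11 11 11 11 11  9  8  8  8  8  8  8  7  2  4  8
81  7  8  7  8  8  8  8  8  8  8  8  7  8 10 11 11 11 11 11 11 11 11 11 11 10  8  7  7  8  8  7  2  5  7
84  7  8  8  8  8  8  8  8  8  8  8  8  8 11 11 11 11 11 11 11 11 11 11 11  9  8  7  8  8  8  7  2  5  7
87  7  8  8  8  8  8  8  8  8  8  8  8 10 11 11 11 11 11 11 11 11 11 11 11  8  7  8  8  7  8  6  1  6  7
90  7  8  8  8  7  8  7  7  7  7  8  8  8 10 11 11 11 11 11 11 11 11 11 10  8  8  7  8  7  8  6  1  6  7
93  7  8  8  8  8  8  8  8 
[... 1283 characters left out ...]
8  9  9 10 10 11 11 11  9  7  7  8  7  7  8  7  8  7  2  4  7  7
132  7  7  7  7  7  7  7  7  7  7  7  7  7  8  8  9  9 10 10 10  9  7  7  7  7  7  7  7  7  7  2  4  7  7
135  7  7  7  7  7  7  7  7  7  7  7  7  7  7  7  7  8  8  8  8  8  7  7  7  7  7  8  7  7  7  2  4  7  7
138  7  7  8  8  8  7  8  8  7  7  8  8  8  7  7  7  8  7  7  8  8  8  8  8  8  8  8  8  8  7  2  5  8  8
141  7  7  7  7  7  7  7  7  7  7  7  7  7  7  7  7  7  7  7  7  7  7  7  7  7  7  7  7  7  7  1  5  7  7
144  7  7  7  7  7  7  7  7  7  7  7  7  7  7  7  7  7  7  8  7  7  8  7  8  7  7  7  8  7  7  1  6  7  8
147  8  7  7  7  7  7  7  7  7  7  7  7  7  7  7  7  7  7  7  7  7  7  7  7  7  7  7  7  7  7  2  6  7  7
```

The pellets are apart and all rest on the bed. That one stands stably on its edge, which is acceptable. Next I'll check the wiper and shaker and move over the button.

```bash
python3 - <<'E'
from h import *
T=grab_frame("top");S=grab_frame("scene")
for t,z in [("wiper",.04),("wiper_mat",.004),("shaker",.027),("shaker_mat",.004)]:
    m=spotter.cut_out(t,"top")
    if m:
        k=max(cv2.findContours(m[0]["mask"].astype(np.uint8),0,1)[0],key=cv2.contourArea)
        print(t,m[0]["score"],np.round(np.array(cv2.minAreaRect(np.array([atz(T,q[0],z)[:2] for q in k],np.float32)*1000)[0]),1),cv2.minAreaRect(np.array([atz(T,q[0],z)[:2] for q in k],np.float32)*1000)[1:])
for t in ["reagent","beaker","jar"]: print(t,[(d["xy"],d["score"]) for d in spotter.boxes_of(t,"top")][:2])
R0=rot(SY)
plan([(D(-.05,.146,.22),R0,0),(D(0,.146,.17),R0,0),(D(0,.146,.137),R0,0,2)],step=.045)
E
```

```text
wiper 0.81 [459.6 335.7] ((104.86819458007812, 52.23716735839844), 0.7800989747047424)
wiper_mat 0.95 [460.  391.8] ((66.55615234375, 32.81349182128906), 1.1583694219589233)
shaker 0.75 [ 483.5 -369.3] ((136.2250518798828, 67.53807067871094), 21.528783798217773)
shaker_mat 0.8 [ 466.1 -345.5] ((169.90789794921875, 110.37044525146484), 24.207151412963867)
reagent [([197.6, 126.1], 0.74)]
beaker []
jar [([295.0, 126.7], 0.79), ([369.0, 223.0], 0.69)]
[[0,0.1,-0.17,0.001,0,0,0],[0,0.1,-0.17,0,0,0,0],[0,0.125,0,0.125,0,0,0],[0,0.125,0,0.125,0,0,0],[0,0,0,0.082,0,0,0],[0,0,0,0.083,0,0,0],[0,0,0,0,0,0,0],[0,0,0,0,0,0,0],[0,0,0,0,0,0,0],[0,0,0,0,0,0,0]]
```

The shaker has been knocked about 27 mm sideways, to the edge of its mat. I'll go back and re-seat it before pressing.

```bash
python3 - <<'E'
from h import *
plan([([.42,-.1,.28],rot(10),1),([.40,-.39,.29],rot(22.5),1)],step=.045)
E
```

```text
[[1,-0.012,0.182,-0.05,0,0,-0.03],[1,-0.02,0.182,-0.05,0,0,-0.031],[1,-0.029,0.18,-0.05,0,0,-0.03],[1,-0.037,0.179,-0.05,0,0,-0.031],[1,-0.046,0.177,-0.05,0,0,-0.03],[1,-0.054,0.174,-0.05,0,0,-0.031],[1,-0.05,0.202,-0.007,0,0,-0.02],[1,-0.057,0.199,-0.007,0,0,-0.02],[1,-0.062,0.198,-0.008,0,0,-0.019],[1,-0.069,0.196,-0.007,0,0,-0.02]]
[[1,-0.075,0.194,-0.007,0,0,-0.02],[1,-0.08,0.191,-0.007,0,0,-0.02],[1,-0.087,0.189,-0.007,-0.001,0,-0.02],[1,0,0,0,0,0,0],[1,0,0,0,0,0,0],[1,0,0,0,0,0,0],[1,0,0,0,0,0,0],[1,0,0,0,0,0,0],[1,0,0,0,0,0,0],[1,0,0,0,0,0,0]]
```

>>> arm_command(
  moves=[
    [1,-0.012,0.182,-0.05,0,0,-0.03],
    [1,-0.02,0.182,-0.05,0,0,-0.031],
    [1,-0.029,0.18,-0.05,0,0,-0.03],
    [1,-0.037,0.179,-0.05,0,0,-0.031],
    [1,-0.046,0.177,-0.05,0,0,-0.03],
    [1,-0.054,0.174,-0.05,0,0,-0.031],
    [1,-0.05,0.202,-0.007,0,0,-0.02],
    [1,-0.057,0.199,-0.007,0,0,-0.02],
    [1,-0.062,0.198,-0.008,0,0,-0.019],
    [1,-0.069,0.196,-0.007,0,0,-0.02],
  ],
)

```text
clock: 65.3
tool_pos: [0.4083, -0.267, 0.2859]
eef_rot: [-0.0, 0.989, 0.149, -0.0]
ft_force: [-0.4, -0.3, -0.1]
opening: 0.999
grasp_force: 0.0
```

>>> arm_command(
  moves=[
    [1,-0.075,0.194,-0.007,0,0,-0.02],
    [1,-0.08,0.191,-0.007,0,0,-0.02],
    [1,-0.087,0.189,-0.007,-0.001,0,-0.02],
    [1,0,0,0,0,0,0],
    [1,0,0,0,0,0,0],
    [1,0,0,0,0,0,0],
    [1,0,0,0,0,0,0],
    [1,0,0,0,0,0,0],
    [1,0,0,0,0,0,0],
    [1,0,0,0,0,0,0],
  ],
)

```text
clock: 66.55
tool_pos: [0.4, -0.3899, 0.2899]
eef_rot: [0.0, 0.981, 0.195, -0.0]
ft_force: [-0.7, 0.1, 0.3]
opening: 0.999
grasp_force: 0.0
```

```bash
python3 - <<'E'
from h import *
p,r,o=pose();print(p,o["opening"])
f=grab_frame("wrist"); hsv=cv2.cvtColor(f["pixels"],cv2.COLOR_RGB2HSV)
def fit(n,m,z):
    k=max(cv2.findContours(m.astype(np.uint8),0,1)[0],key=cv2.contourArea)
    print(n,cv2.minAreaRect(np.array([atz(f,q[0],z)[:2] for q in k],np.float32)*1000))
fit("fin",cv2.inRange(hsv,(5,150,60),(18,255,255)),.072)
fit("mat",cv2.inRange(hsv,(45,80,20),(90,255,255)),.004)
for t,z in [("shaker",.027),("shaker_mat",.004)]:
    for d in spotter.cut_out(t,"wrist")[:1]: fit(t,d["mask"],z)
T=grab_frame("top");h=cv2.cvtColor(T["pixels"],cv2.COLOR_RGB2HSV)[170:260,330:420]
m=cv2.inRange(h,(5,150,60),(18,255,255)); ys,xs=np.where(m); print(xs.mean()+330,ys.mean()+170)
m=cv2.inRange(hsv,(5,150,60),(18,255,255)); ys,xs=np.where(m); 
y2,x2=np.where(cv2.inRange(h,(5,150,60),(18,255,255))); print(tri([(T,(x2.mean()+330,y2.mean()+170)),(f,(xs.mean(),ys.mean()))]) if len(x2) else None)
E
```

```text
[ 0.40001216 -0.38994143  0.28993596] 0.9991874430546736
fin ((497.29266357421875, -367.8880310058594), (47.84951400756836, 15.476569175720215), 21.18811798095703)
mat ((466.94378662109375, -346.83416748046875), (167.6304473876953, 107.20582580566406), 23.914264678955078)
shaker_mat ((466.9003601074219, -346.9578552246094), (169.2279815673828, 109.13735961914062), 23.893592834472656)
388.68055555555554 203.56944444444446
(array([ 0.49803126, -0.36776519,  0.06864186]), [np.float64(0.0002870769310758841), np.float64(0.0002870769310758434)])
```

```bash
python3 - <<'E'
from h import *
q=np.array([.4973,-.3679,0]);r=rot(21.3);g=np.array([.4788,-.3416,0]);r2=rot(23.9)
a=plan([(q+[0,0,.18],r,1),(q+[0,0,.18],r,1,2),(q+[0,0,.107],r,1,3)],step=.045)
b=plan([(q+[0,0,.107],r,0,6),(q+[0,0,.117],r,0,2),(g+[0,0,.117],r2,0,2)],start=(q+[0,0,.107],r))
plan([(g+[0,0,.1072],r2,0,2),(g+[0,0,.1072],r2,1,5),(g+[0,0,.22],r2,1,3)],start=(g+[0,0,.117],r2))
E
```

```text
[[1,0.123,0.021,0.137,0,0,0.003],[1,0.123,0.02,0.138,0,0,0.004],[1,0.123,0.02,0.137,0,0,0.003],[1,0.124,0.019,0.137,0,0,0.004],[1,0,0,0,0,0,0],[1,0,0,0,0.001,0,0],[1,0,0,0.122,0,0,0],[1,0,0,0.122,0,0,0],[1,0,0,0.121,0,0,0],[1,0,0,0,0,0,0]]
[[0,0,0,0,0,0,0],[0,0,0,0,0,0,0],[0,0,0,0,0,0,0],[0,0,0,0,0,0,0],[0,0,0,0,0,0,0],[0,0,0,0,0,0,0],[0,0,0,-0.025,0,0,0],[0,0,0,-0.025,0,0,0],[0,-0.019,-0.078,0,0,0,-0.014],[0,-0.018,-0.079,0,0,0,-0.015]]
[[0,0,0,0.025,0,0,0],[0,0,0,0.024,0,0,0],[1,0,0,0,0,0,0],[1,0,0,0,0,0,0],[1,0,0,0,0,0,0],[1,0,0,0,0,0,0],[1,0,0,0,0,0,0],[1,0,0,-0.188,0,0,0],[1,0,0,-0.188,0,0,0],[1,0,0,-0.188,0,0,0]]
```

>>> arm_command(
  moves=[
    [1,0.123,0.021,0.137,0,0,0.003],
    [1,0.123,0.02,0.138,0,0,0.004],
    [1,0.123,0.02,0.137,0,0,0.003],
    [1,0.124,0.019,0.137,0,0,0.004],
    [1,0,0,0,0,0,0],
    [1,0,0,0,0,0,0],
    [1,0,0,0.122,0,0,0],
    [1,0,0,0.122,0,0,0],
    [1,0,0,0.121,0,0,0],
    [1,0,0,0,0,0,0],
  ],
)

```text
clock: 68.0
tool_pos: [0.4965, -0.3682, 0.1069]
eef_rot: [-0.0, 0.983, 0.184, -0.001]
ft_force: [-0.5, -0.1, 0.2]
opening: 1.0
grasp_force: 0.0
```

>>> arm_command(
  moves=[
    [0,0,0,0,0,0,0],
    [0,0,0,0,0,0,0],
    [0,0,0,0,0,0,0],
    [0,0,0,0,0,0,0],
    [0,0,0,0,0,0,0],
    [0,0,0,0,0,0,0],
    [0,0,0,-0.025,0,0,0],
    [0,0,0,-0.025,0,0,0],
    [0,-0.019,-0.078,0,0,0,-0.014],
    [0,-0.018,-0.079,0,0,0,-0.015],
  ],
  newtons=60,
)

```text
clock: 69.25
tool_pos: [0.4785, -0.3411, 0.117]
eef_rot: [0.0, 0.978, 0.207, -0.0]
ft_force: [-0.5, -0.6, -2.6]
opening: 0.179
grasp_force: 59.7
```

```bash
python3 - <<'E'
from h import *
p,r,o=pose();print(p,r.as_euler("ZYX",degrees=True),o["opening"],o["grasp_force"],o["ft_force"])
E
```

```text
[ 0.47846232 -0.34108494  0.11701423] [2.39210604e+01 2.92191773e-02 1.79976562e+02] 0.17933703656841726 59.67538833618164 [-0.50892035 -0.59994982 -2.60770598]
```

>>> arm_command(
  moves=[
    [0,0,0,0.025,0,0,0],
    [0,0,0,0.024,0,0,0],
    [0,0,0,0,0,0,0],
    [1,0,0,0,0,0,0],
    [1,0,0,0,0,0,0],
    [1,0,0,0,0,0,0],
    [1,0,0,0,0,0,0],
    [1,0,0,-0.188,0,0,0],
    [1,0,0,-0.188,0,0,0],
    [1,0,0,-0.188,0,0,0],
  ],
)

```text
clock: 70.5
tool_pos: [0.4787, -0.3414, 0.2213]
eef_rot: [0.0, 0.978, 0.207, -0.0]
ft_force: [0.3, -0.1, 0.5]
opening: 0.995
grasp_force: 0.0
```

```bash
python3 - <<'E'
from h import *
p,r,o=pose();print(p,o["opening"])
R0=rot(SY)
plan([([.44,-.06,.26],rot(8),0),(D(0,.146,.21),R0,0),(D(0,.146,.15),R0,0,2)],step=.045)
E
```

```text
[ 0.47873216 -0.3413611   0.22132741] 0.9953828502821375
[[0,0.056,-0.195,-0.028,0,0,0.025],[0,0.048,-0.197,-0.028,0,0,0.025],[0,0.041,-0.199,-0.027,0,0,0.026],[0,0.032,-0.2,-0.028,0,0,0.025],[0,0.025,-0.201,-0.028,0,0,0.025],[0,0.016,-0.202,-0.028,0,0,0.025],[0,0.009,-0.203,-0.028,0.001,0,0.025],[0,0.122,-0.179,0.042,0,0,0.027],[0,0.115,-0.184,0.042,0,0,0.027],[0,0.107,-0.189,0.041,0,0,0.026]]
[[0,0.099,-0.193,0.042,0,0,0.027],[0,0.09,-0.197,0.042,0,0,0.027],[0,0.083,-0.201,0.042,0,0,0.027],[0,0,0,0.15,0,0,0],[0,0,0.001,0.15,0,0,0],[0,0,0,0,0,0,0],[0,0,0,0,0,0,0],[0,0,0,0,0,0,0],[0,0,0,0,0,0,0],[0,0,0,0,0,0,0]]
```

>>> arm_command(
  moves=[
    [0,0.056,-0.195,-0.028,0,0,0.025],
    [0,0.048,-0.197,-0.028,0,0,0.025],
    [0,0.041,-0.199,-0.027,0,0,0.026],
    [0,0.032,-0.2,-0.028,0,0,0.025],
    [0,0.025,-0.201,-0.028,0,0,0.025],
    [0,0.016,-0.202,-0.028,0,0,0.025],
    [0,0.009,-0.203,-0.028,0.001,0,0.025],
    [0,0.122,-0.179,0.042,0,0,0.027],
    [0,0.115,-0.184,0.042,0,0,0.027],
    [0,0.107,-0.189,0.041,0,0,0.026],
  ],
)

```text
clock: 71.75
tool_pos: [0.4982, 0.0579, 0.2338]
eef_rot: [-0.0, 1.0, 0.007, 0.0]
ft_force: [-0.2, 0.3, 0.5]
opening: 0.001
grasp_force: 0.0
```

>>> arm_command(
  moves=[
    [0,0.099,-0.193,0.042,0,0,0.027],
    [0,0.09,-0.197,0.042,0,0,0.027],
    [0,0.083,-0.201,0.042,0,0,0.027],
    [0,0,0,0.15,0,0,0],
    [0,0,0.001,0.15,0,0,0],
    [0,0,0,0,0,0,0],
    [0,0,0,0,0,0,0],
    [0,0,0,0,0,0,0],
    [0,0,0,0,0,0,0],
    [0,0,0,0,0,0,0],
  ],
)

```text
clock: 73.0
tool_pos: [0.5555, 0.1731, 0.1491]
eef_rot: [-0.0, 0.998, -0.056, 0.0]
ft_force: [-0.3, 0.8, 0.4]
opening: -0.0
grasp_force: 0.0
```

```bash
python3 - <<'E'
from h import *
p,r,o=pose();print(p,D2(p),r.as_euler("ZYX",degrees=True),o["opening"])
T=grab_frame("top")
m=spotter.cut_out("shaker","top")
for t,z in [("wiper",.04),("shaker",.027),("shaker_mat",.004)]:
    m=spotter.cut_out(t,"top")
    if m:
        k=max(cv2.findContours(m[0]["mask"].astype(np.uint8),0,1)[0],key=cv2.contourArea)
        print(t,cv2.minAreaRect(np.array([atz(T,q[0],z)[:2] for q in k],np.float32)*1000))
f=grab_frame("wrist");hsv=cv2.cvtColor(f["pixels"],cv2.COLOR_RGB2HSV);m=cv2.inRange(hsv,(45,80,20),(90,255,255));ys,xs=np.where(m)
print(xs.mean(),ys.mean(),xs.min(),xs.max(),ys.min(),ys.max(),[proj(f,D(0,.146,z))[0].round(1) for z in (.045,.05,.055)])
E
```

```text
[0.55550966 0.17311812 0.14914369] [0.0, 146.0] [-6.45750737e+00 -1.22713775e-02 -1.79954632e+02] -0.0004373646984914918
wiper ((458.05133056640625, 339.1081848144531), (48.347537994384766, 106.57689666748047), 88.94049835205078)
shaker ((466.5760498046875, -343.894287109375), (135.58937072753906, 64.74246978759766), 23.399795532226562)
shaker_mat ((466.3216247558594, -347.60546875), (170.4026336669922, 112.58235931396484), 23.288917541503906)
251.31705298013244 225.38079470198676 228 274 208 244 [array([250.8, 224.7]), array([250.8, 228. ]), array([250.8, 231.5])]
```

The shaker is centred on its mat again and I'm directly above the button. Pressing in small steps.

>>> arm_command(
  moves=[
    [0,0,0,0.04,0,0,0],
    [0,0,0,0.04,0,0,0],
    [0,0,0,0.02,0,0,0],
    [0,0,0,0.01,0,0,0],
    [0,0,0,0.01,0,0,0],
    [0,0,0,0,0,0,0],
    [0,0,0,0,0,0,0],
    [0,0,0,0,0,0,0],
    [0,0,0,0,0,0,0],
    [0,0,0,0,0,0,0],
  ],
)

```text
clock: 74.55
tool_pos: [0.5555, 0.1732, 0.1281]
eef_rot: [-0.0, 0.998, -0.056, 0.0]
ft_force: [-13.5, -2.1, 33.2]
opening: -0.003
grasp_force: 16.6
```

>>> arm_command(
  moves=[
    [0,0,0,-0.02,0,0,0],
    [0,0,0,0,0,0,0],
    [0,0,0,0,0,0,0],
    [0,0,0,0,0,0,0],
    [0,0,0,0,0,0,0],
    [0,0,0,0,0,0,0],
    [0,0,0,0,0,0,0],
    [0,0,0,0,0,0,0],
    [0,0,0,0,0,0,0],
    [0,0,0,0,0,0,0],
  ],
)

```text
clock: 75.8
tool_pos: [0.5554, 0.1732, 0.1288]
eef_rot: [-0.0, 0.998, -0.056, -0.0]
ft_force: [-0.6, 0.6, 4.2]
opening: 0.002
grasp_force: 2.4
```

```bash
python3 -c "
from h import *
p,r,o=pose();print(p,o['ft_force'])"
```

```text
[0.55544312 0.17316103 0.1287903 ] [-0.59206065  0.64269763  4.17158516]
```

>>> arm_command(
  moves=[
    [0,0,0,-0.01,0,0,0],
    [0,0,0,0,0,0,0],
    [0,0,0,0,0,0,0],
    [0,0,0,0,0,0,0],
    [0,0,0,0,0,0,0],
    [0,0,0,0,0,0,0],
    [0,0,0,0,0,0,0],
    [0,0,0,0,0,0,0],
    [0,0,0,0,0,0,0],
    [0,0,0,0,0,0,0],
  ],
)

```text
clock: 77.05
tool_pos: [0.5554, 0.1732, 0.1308]
eef_rot: [-0.0, 0.998, -0.056, -0.0]
ft_force: [1.1, 0.8, 3.4]
opening: -0.003
grasp_force: 1.8
```

```bash
python3 -c "
from h import *
p,r,o=pose();print(p,o['ft_force'])"
```

```text
[0.55542486 0.17316851 0.13078655] [1.08605147 0.77515399 3.44714823]
```

The spring force of 4.2 N at 0.1288 and 3.4 N at 0.1308 against a hard stop at 0.128 confirms the button went fully down. Retracting and doing a final check.

>>> arm_command(
  moves=[
    [0,0,0,-0.2,0,0,0],
    [0,0,0,-0.2,0,0,0],
    [0,-0.2,0,-0.1,0,0,0],
    [0,-0.2,0,0,0,0,0],
    [0,-0.2,0,0,0,0,0],
    [0,0,0,0,0,0,0],
    [0,0,0,0,0,0,0],
    [0,0,0,0,0,0,0],
    [0,0,0,0,0,0,0],
    [0,0,0,0,0,0,0],
  ],
)

```text
clock: 78.3
tool_pos: [0.4365, 0.1865, 0.2307]
eef_rot: [-0.0, 0.998, -0.056, -0.0]
ft_force: [0.7, -0.7, -0.3]
opening: 0.002
grasp_force: 0.0
```

```bash
python3 - <<'E'
from h import *
p,r,o=pose();print(p,o["ft_force"])
pel(view="wrist")
S=grab_frame("scene");T=grab_frame("top")
print([(t,c,[(np.round(d["xy"]).tolist(),d["score"]) for d in spotter.boxes_of(t,c)][:2]) for t in ["wiper","shaker","reagent","beaker","jar","spent1"] for c in ["top","scene"]])
for t,z in [("wiper",.04),("shaker",.027)]:
    m=spotter.cut_out(t,"top")
    if m:
        k=max(cv2.findContours(m[0]["mask"].astype(np.uint8),0,1)[0],key=cv2.contourArea)
        print(t,cv2.minAreaRect(np.array([atz(T,q[0],z)[:2] for q in k],np.float32)*1000))
E
```

```text
[0.43645105 0.18645229 0.23065738] [ 0.6746211  -0.66911464 -0.3377524 ]
([-60.0, -80.0], [502.0, 121.0], 0.97)
([-61.0, -80.0], [502.0, 121.0], 0.61)
([-60.0, -78.0], [500.0, 121.0], 0.61)
([5.0, -69.0], [511.0, 40.0], 0.62)
([6.0, -67.0], [508.0, 38.0], 0.4)
([-7.0, -45.0], [479.0, 56.0], 0.75)
([-7.0, -45.0], [479.0, 55.0], 0.85)
([-6.0, -44.0], [477.0, 55.0], 0.92)
([-23.0, 22.0], [395.0, 76.0], 0.83)
([4.0, 22.0], [400.0, 41.0], 0.79)
([-23.0, 23.0], [394.0, 77.0], 0.95)
([5.0, 23.0], [400.0, 40.0], 0.58)
([5.0, 24.0], [398.0, 40.0], 0.89)
([-24.0, 24.0], [393.0, 78.0], 0.61)
([0.0, 71.0], [341.0, 46.0], 0.85)
([1.0, 71.0], [341.0, 46.0], 0.93)
([0.0, 72.0], [340.0, 46.0], 0.89)
([-32.0, 73.0], [335.0, 88.0], 0.68)
([-33.0, 75.0], [333.0, 88.0], 0.82)
([-32.0, 76.0], [331.0, 87.0], 0.64)
[('wiper', 'top', []), ('wiper', 'scene', [([291.0, 140.0], 0.64)]), ('shaker', 'top', [([381.0, 216.0], 0.57)]), ('shaker', 'scene', [([143.0, 286.0], 0.67)]), ('reagent', 'top', [([198.0, 126.0], 0.81)]), ('reagent', 'scene', [([352.0, 188.0], 0.58)]), ('beaker', 'top', [([221.0, 257.0], 0.79)]), ('beaker', 'scene', [([218.0, 160.0], 0.75)]), ('jar', 'top', [([297.0, 126.0], 0.86)]), ('jar', 'scene', [([297.0, 265.0], 0.79)]), ('spent1', 'top', [([196.0, 191.0], 0.73)]), ('spent1', 'scene', [])]
shaker ((466.22601318359375, -345.200439453125), (133.1854248046875, 63.25461196899414), 24.195289611816406)
```

```bash
python3 -c "
from h import *
print(close_job())"
```

```text
the job is handed in; nothing more can be done
None
```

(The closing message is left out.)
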